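# Find the loose-capped reagent bottles and set them in the spill tray

## Task

First swing the magnifier lamp out from over the bottles towards the side away from the spill tray, at least 60 degrees round from pointing straight at the robot, and leave it there. Then try the cap of each of the three square amber bottles with a clockwise twist: if it turns on its bottle it was loose, so screw it down until it is home, and only then lift that bottle, by its body and never by its cap, and stand it upright on the floor of the spill tray; a bottle whose cap is already tight stays standing where it is. Do not tip over or shift the other things on the bench.

Things in the scene. Friction and masses are not known exactly. Their poses are not given: they have to be found in the camera images.
- bottle_a_mid (a point): one of three like square amber bottles, 126 mm tall, 0.35-0.55 kg, loose on the bench: body 56 x 56 mm up to 92 mm, white label on its -x face; shoulder and neck to 104 mm; round black screw cap, 45 mm across, from 104 to 126 mm. Any of them may be loose-capped or tight. This point: on its axis, 63 mm above its underside; z up its axis, x and y square to its faces
- bottle_b_mid (a point): one of three like square amber bottles, 126 mm tall, 0.35-0.55 kg, loose on the bench: body 56 x 56 mm up to 92 mm, white label on its -x face; shoulder and neck to 104 mm; round black screw cap, 45 mm across, from 104 to 126 mm. Any of them may be loose-capped or tight. This point: on its axis, 63 mm above its underside; z up its axis, x and y square to its faces
- bottle_c_mid (a point): one of three like square amber bottles, 126 mm tall, 0.35-0.55 kg, loose on the bench: body 56 x 56 mm up to 92 mm, white label on its -x face; shoulder and neck to 104 mm; round black screw cap, 45 mm across, from 104 to 126 mm. Any of them may be loose-capped or tight. This point: on its axis, 63 mm above its underside; z up its axis, x and y square to its faces
- cap_a (a joint): turn of bottle_a's cap on the bottle, rad; falls as it is screwed down (clockwise from above). Zero is arbitrary and home differs by bottle: the value alone tells nothing. A loose cap, 0.4-1.0 rad short of home, turns easily while the bottle stands firm on the bench, and takes the bottle round only once home; a tight cap takes the whole bottle round at once
- cap_b (a joint): turn of bottle_b's cap on the bottle, rad; falls as it is screwed down (clockwise from above). Zero is arbitrary and home differs by bottle: the value alone tells nothing. A loose cap, 0.4-1.0 rad short of home, turns easily while the bottle stands firm on the bench, and takes the bottle round only once home; a tight cap takes the whole bottle round at once
- cap_c (a joint): turn of bottle_c's cap on the bottle, rad; falls as it is screwed down (clockwise from above). Zero is arbitrary and home differs by bottle: the value alone tells nothing. A loose cap, 0.4-1.0 rad short of home, turns easily while the bottle stands firm on the bench, and takes the bottle round only once home; a tight cap takes the whole bottle round at once
- tray: low grey open spill tray fixed to the bench, 170 (x) by 250 (y) by 30 mm high, walls and floor 4 mm thick. Origin: centre of its underside, x and y along its sides. It has room for two bottles side by side along its y
- lamp (a joint): swivel of the magnifier lamp's arm about its upright post, rad: 0 when the arm points from the post along -x, towards the robot's side of the bench; grows as the head swings towards -y, away from the tray. Stiff (about 1.3 N m, some 4 N at the head) and stays where it is left; stop at 1.45
- lamp_head (a point): centre of the lamp's round white magnifier head: a level ring 164 mm across, 194 to 222 mm above the bench, with a lens in it. A thin level arm (236 to 250 mm up) carries it, 300 mm from the axis of the lamp's upright post (22 mm thick, on a fixed round foot 150 mm across); the post's top is 273 mm up. At joint lamp = 0 the post stands on the head's +x side
- round_bottle: round amber bottle with a round black cap, 58 mm across, 135 mm tall; bystander. Origin: centre of its underside
- vol_flask: small volumetric flask, bulb 60 mm across, thin neck, 152 mm tall, yellow-green content, white stopper; bystander. Origin: centre of its underside
- wash_bottle: white round wash bottle with a red cap, 60 mm across, 126 mm to the top of its cap, its thin spout rising to 153 mm and reaching 55 mm out along its own +x; bystander. Origin: centre of its underside
- petri_dish: petri dish, 94 mm across, 16 mm tall; bystander. Origin: centre of its underside
- beaker: small glass beaker, 54 mm across, 70 mm tall; bystander. Origin: centre of its underside
- tip_box: blue pipette-tip box with a pale lid, 85 x 120 x 62 mm (x, y, z); bystander. Origin: centre of its underside

How it is judged:
By the outcome, as a careful person would: the job done as asked, in the order asked, and still so for the second after the job is handed in, with the robot touching nothing.
It also fails if it takes over 72 s, if anything falls off the work surface, if the arm or the gripper's body presses on something with over 40 N, if the wrist force passes 120 N, or if a joint passes its speed limit or range.

## Robot

A 6-joint arm with a two-finger parallel gripper is mounted at the origin on the work surface. World frame = base frame: x ahead of the robot, y to its left, z up, the work surface at z = 0. Lengths are in m, angles in degrees, forces in N, time in s.
With the tool pointing down it reaches from about 0.35 to 0.875 m from the base axis. Payload 4.2 kg.
Tool frame: the origin (TCP) lies midway between the tips of the shut fingers; the grasp point (between the pads) lies r.grasp_offset behind it (r.grasp_offset is the distance from the TCP to the grasp point, in m); z points along the fingers, y is the direction in which the jaws open and shut (so a half turn about z gives the same grasp; the last joint's range is limited). The gripper opens to 87 mm and grips with 3 to 60 N. Pads are 19 mm wide; open, the fingers measure 117 mm over their backs; the gripper's body (75 mm by 190 mm) begins 51 mm behind the grasp point.
Start: joints at [82.311, 22.042, 0.453, 0, -68.411, -14.817], TCP at [0.239, 0.577, 0.223] pointing down, gripper open.
Joint ranges: [-179.83, 179.83], [-69.29, 118.12], [-61.27, 80.66], [-181.25, 117.63], [-171.15, -9.14], [-177.46, 177.46]. Speed limits (degrees/s): [159.86, 159.86, 180, 180, 180, 180].

## Interface

Orientations are given as a 3x3 rotation matrix whose columns are the frame's x, y, z axes.
In Python, from station import sense, optics, r gives the robot as it stands. The module is installed in compiled form; this text tells all that it offers.
- The arm moves only by the tool servo_tool, never from a script. Its argument "deltas" is a list of rows, each an object with "slide": the shift along the tool's x, y, z in units of 25 mm (1.0 is 25 mm), a list of three; "spin": the turn about the tool's z in units of 8 degrees (1.0 is 8 degrees). A call has 1 to 10 rows; each row shifts and turns the pose as measured when the row begins, along the tool's axes as they then stand; what a row does not reach is not made up. A row lasts 1/10 s, in which the tool goes at most 50 mm and 8.59 degrees, less where a joint would pass 70% of its speed; a pose out of reach is approached as far as the arm can. A call is refused whole if a number of a shift passes 1 or a number of a turn 1, either way. A call with a gripper value outside its range is refused whole. "gripper" is the closure in counts, from 0 (fully open) to 255 (shut), set as the call begins (left out, the last holds). The fingers move at their own pace and stop on an object; the grip force is fixed at half the most. Time passes only in rows, so rows that do not move let the fingers close. It gives the time, the measured TCP pose, the force and the opening at its end, in the units of the state.
- sense(): the state, without advancing time (a new reading comes with each control period).
- optics.capture(name): name is "side" or "top"; returns a dict with "frame" (400x640x3 uint8, red, green, blue), "camera_matrix" (3x3 intrinsics, pixels), "k1" (the pictures are not rectified: a ray, as slopes to the right and down, at radius r is drawn at 1 + k1 r^2 times it, then the intrinsics apply), "eye" and "rotation" of the camera in the world. Camera axes: x right, y down, z forward; pixel columns grow to the right and rows downward; lengths in m; the calibration is good to about 2 mm. A picture is of the moment at which its call begins. There is no depth.
- r.finish_job(): hands the job in, once; it reports no verdict.
The state is a dict: "time_s": time; "joints": joint angles; "joint_velocities": joint speeds; "effort": joint torques, N m; "tcp_pos": TCP position; "ee_rot": TCP orientation; "wrist_force": force on the tool from outside, world axes, zero at the start; "moment": the same for the moment, N m; "gripper_width": opening from 0.0 (shut) to 1.0 (fully open).
Only numpy, scipy, OpenCV 4.12 (cv2) and the standard library are available. Lean on these libraries where they do the work, as an engineer would, in place of code of your own. Each camera call takes 0.05 s, during which the arm holds its last target.

## Working session

There is one attempt and no reset: what is moved stays moved. The work goes in short steps, Python scripts to look and compute and a tool call to move; the robot and the scene stay as the last step left them, time stands still between calls to the robot, and variables do not carry over. Pictures are saved under pics/ and viewed, and the job is handed in when it is done.

Besides the shell and the picture viewer there is one more tool, called after "Request:" as a command line: name --argument value ..., lists and objects as JSON in quotes. servo_tool: Moves the arm, as the interface text tells. Its arguments: {"type":"object","properties":{"deltas":{"type":"array"},"gripper":{"type":"number"}},"required":["deltas"]}

```bash
mkdir -p pics
python3 - <<'E'
from station import sense, optics, r
import cv2, numpy as np
s=sense(); print(s); print(r.grasp_offset)
for n in ("side","top"):
    c=optics.capture(n); cv2.imwrite(f"pics/{n}0.png",c["frame"][:,:,::-1]); print(n,c["camera_matrix"],c["k1"],c["eye"],c["rotation"])
E
```

```text
{'time_s': 0.0, 'joints': array([ 8.23130886e+01,  2.20919797e+01,  3.78766964e-01, -3.14908597e-02,
       -6.84118487e+01, -1.48167304e+01]), 'joint_velocities': array([-0.01832504,  0.02948305,  0.08854095, -0.01701141, -0.01023775,
       -0.06437134]), 'effort': array([ 1.05607724e-03, -3.90665460e+01,  1.87407196e+01,  4.22014207e+00,
        1.09342372e-02, -1.97127492e-04]), 'tcp_pos': array([0.23894973, 0.57684838, 0.22143339]), 'ee_rot': array([[ 9.23777601e-01, -3.82928593e-01, -7.98426947e-04],
       [-3.82929420e-01, -9.23775228e-01, -2.09470486e-03],
       [ 6.45553481e-05,  2.24078260e-03, -9.99997487e-01]]), 'wrist_force': array([ 0.26457403, -0.78618483,  0.53614039]), 'moment': array([ 0.01564639, -0.01611831, -0.02707265]), 'gripper_width': 0.9982866872162914}
0.0187
side [[502.81003979   0.         316.04775982]
 [  0.         502.81003979 187.24892766]
 [  0.           0.           1.        ]] -0.08056049643017477 [ 0.33915791 -1.08963146  0.96880491] [[ 0.97212335 -0.13712972  0.19018842]
 [-0.23433931 -0.59531038  0.76856401]
 [ 0.00782818 -0.79170764 -0.61085001]]
top [[382.02027417   0.         317.03684013]
 [  0.         382.02027417 198.18201562]
 [  0.           0.           1.        ]] -0.08378391334885336 [ 0.42357747 -0.03963169  1.20324663] [[ 0.00947202 -0.98582225  0.16752543]
 [-0.99994332 -0.00852336  0.00638091]
 [-0.00486257 -0.16757638 -0.9858471 ]]
```

View pics/side0.png

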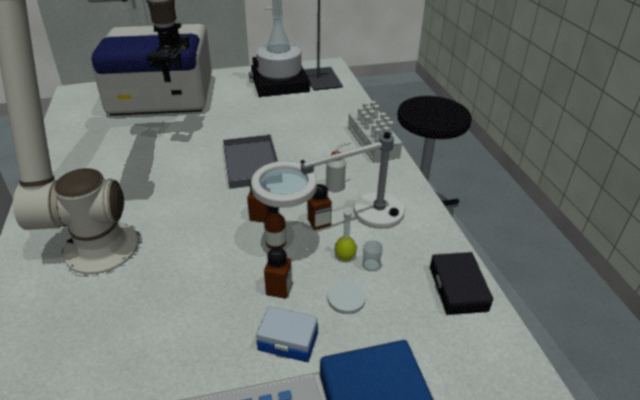

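View pics/top0.png

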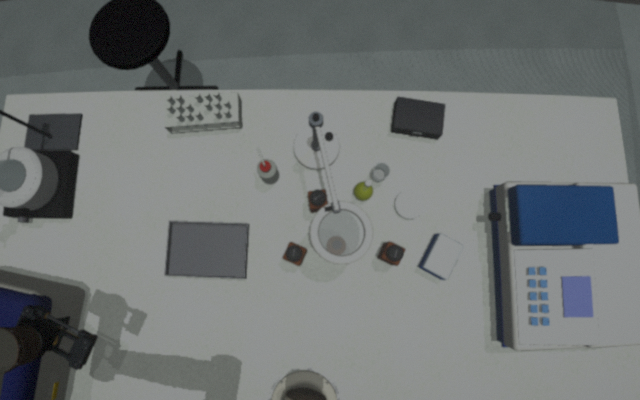

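```bash
cat > h.py <<'E'
from station import sense, optics, r
import cv2, numpy as np
def cap(n,save=None):
    c=optics.capture(n); c["bgr"]=c["frame"][:,:,::-1].copy()
    if save: cv2.imwrite(f"pics/{save}.png",c["bgr"])
    return c
def dist(c): return np.array([c["k1"],0,0,0,0.])
def ray(c,uv):
    uv=np.array(uv,float).reshape(-1,1,2)
    n=cv2.undistortPoints(uv,np.array(c["camera_matrix"]),dist(c))[:,0]
    d=np.c_[n,np.ones(len(n))]@np.array(c["rotation"]).T
    return np.array(c["eye"]),d
def onz(c,uv,z):
    e,d=ray(c,uv); return e+d*((z-e[2])/d[:,2])[:,None]
def proj(c,P):
    R=np.array(c["rotation"]);P=np.array(P,float).reshape(-1,3)
    return cv2.projectPoints(P,cv2.Rodrigues(R.T)[0],-R.T@np.array(c["eye"]),np.array(c["camera_matrix"]),dist(c))[0][:,0]
def zoom(c,x0,y0,x1,y1,k,save):
    im=cv2.resize(c["bgr"][y0:y1,x0:x1],None,fx=k,fy=k,interpolation=cv2.INTER_CUBIC)
    im=cv2.convertScaleAbs(im,alpha=1.4)
    cv2.imwrite(f"pics/{save}.png",im)
E
python3 - <<'E'
from h import *
t=cap("top");zoom(t,150,90,470,290,2.5,"tz1")
s=cap("side");zoom(s,210,120,410,370,2.4,"sz1")
E
```

```text
(no output)
```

View pics/tz1.png

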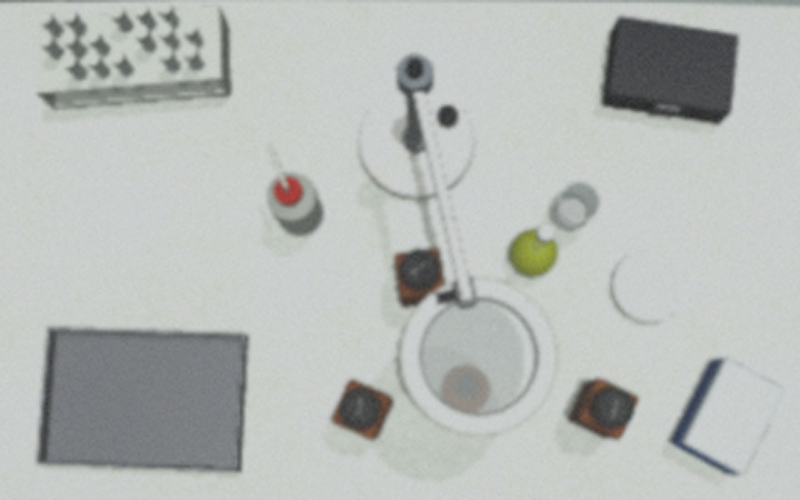

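View pics/sz1.png

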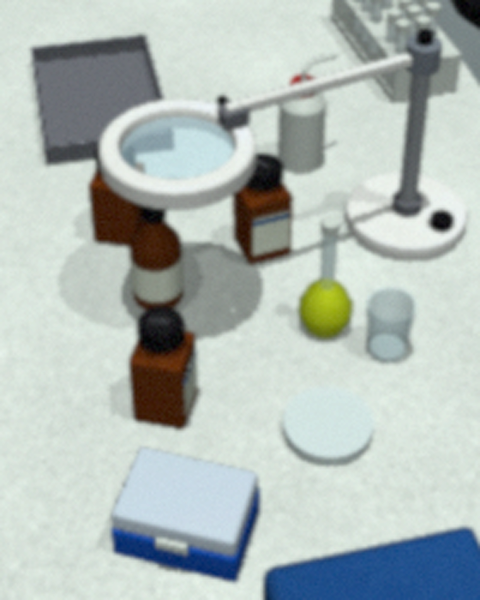

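Run:
```python
from h import *
t=cap("top");s=cap("side")
hsv=cv2.cvtColor(t["bgr"],cv2.COLOR_BGR2HSV)
for nm,(u,v) in dict(b1=(294,253),b2=(317,197),b3=(394,253)).items():
    g=t["bgr"].max(axis=2); w=np.zeros_like(g); w[v-16:v+17,u-16:u+17]=1
    m=((g<70)&(t["bgr"].ptp(axis=2)<25) if hasattr(t["bgr"],'ptp') else (g<70)&(np.ptp(t["bgr"],axis=2)<25)).astype(np.uint8)&w
    n,l,st,ce=cv2.connectedComponentsWithStats(m)
    i=1+np.argmax(st[1:,4]); (cx,cy),rad=cv2.minEnclosingCircle(np.argwhere(l==i)[:,::-1].astype(np.float32))
    print(nm,st[i],ce[i],cx,cy,rad,onz(t,[ce[i],(cx,cy)],.126).round(4).tolist())
    # amber body
    a=((hsv[...,0]<15)&(hsv[...,1]>130)).astype(np.uint8)&w
    pts=np.argwhere((a|m)>0)[:,::-1].astype(np.float32); print("  body rect",cv2.minAreaRect(pts), np.argwhere(a)[:,::-1].mean(0))
P=dict(head=((340.8,232.4),.215),post=((315.6,118.8),.273),round=((336,245),.135),flask=((365,190),.04),beaker=((379,175),.035),wash=((265,166),.126),petri=((407,205),.016),
 tl=((169,221.5),.03),tr=((249,224),.03),br=((246,278),.03),bl=((165.5,275),.03),tipbox=((442,254),.062))
for k,(uv,z) in P.items(): print(k,onz(t,[uv],z).round(4)[0])
S=dict(c1=((210+152/2.4,120+208/2.4),.126),c2=((210+265/2.4,120+165/2.4),.126),c3=((210+161/2.4,120+322/2.4),.126),head=((210+179/2.4,120+152/2.4),.208),post=((210+425/2.4,120+38/2.4),.273))
for k,(uv,z) in S.items(): print(k,onz(s,[uv],z).round(4)[0])
```

```text
b1 [285 245  20  17 243] [294.16460905 253.27983539] 294.5 253.5 9.513249397277832 [[0.4497, 0.0299, 0.126], [0.4491, 0.0289, 0.126]]
  body rect ((294.6551818847656, 253.36207580566406), (17.826751708984375, 16.89827537536621), 21.801406860351562) [nan nan]
b2 [309 190  17  22 259] [316.91505792 199.34749035] 316.941162109375 201.11764526367188 11.530856132507324 [[0.6033, -0.0323, 0.126], [0.5981, -0.0325, 0.126]]
  body rect ((320.14141845703125, 200.1965789794922), (20.844417572021484, 22.339237213134766), 85.2363510131836) [nan nan]
b3 [378 243  26  21 340] [390.62941176 252.89705882] 390.5 253.5 12.980854988098145 [[0.4529, -0.2404, 0.126], [0.4512, -0.24, 0.126]]
  body rect ((390.7000732421875, 253.1000213623047), (21.913463592529297, 19.230182647705078), 26.56505012512207) [nan nan]
head [ 0.5023 -0.0955  0.215 ]
post [ 0.7886 -0.028   0.273 ]
round [ 0.4735 -0.0867  0.135 ]
flask [ 0.6483 -0.1807  0.04  ]
beaker [ 0.6976 -0.2259  0.035 ]
wash [0.7003 0.1197 0.126 ]
petri [ 0.606  -0.3159  0.016 ]
tl [0.5449 0.4306 0.03  ]
tr [0.5402 0.1776 0.03  ]
br [0.3757 0.1809 0.03  ]
bl [0.3798 0.4308 0.03  ]
tipbox [ 0.4518 -0.4067  0.062 ]
c1 [ 0.4734 -0.0849  0.126 ]
c2 [ 0.6116 -0.0384  0.126 ]
c3 [ 0.4525 -0.2582  0.126 ]
head [ 0.5031 -0.0991  0.208 ]
post [ 0.7893 -0.0413  0.273 ]<stdin>:12: RuntimeWarning: Mean of empty slice.
  ret = um.true_divide(
```

```bash
cat >> h.py <<'E'
def plan(target,n,spin=0,yaw0=None):
    s=sense();R=s["ee_rot"];d=np.array(target)-s["tcp_pos"]
    print("slide/row",(R.T@d/0.025/n).round(3),"rows",n,"pos",s["tcp_pos"].round(4),"xdir deg",np.degrees(np.arctan2(R[1,0],R[0,0])).round(1),"j",s["joints"].round(1),"F",s["wrist_force"].round(1),"M",s["moment"].round(3),"w",round(s["gripper_width"],3),"t",s["time_s"])
E
python3 -c "
from h import *
plan((.47,.06,.203),20)"
```

```text
slide/row [0.823 0.779 0.039] rows 20 pos [0.2391 0.5772 0.2222] xdir deg -22.5 j [ 82.3  22.1   0.4  -0.  -68.4 -14.8] F [-0.2 -0.2  0.4] M [ 0.062  0.021 -0.02 ] w 1.002 t 0.3
```

Request:
servo_tool --deltas '[{"slide": [0.82,0.78,0.04],"spin": 0},{"slide": [0.82,0.78,0.04],"spin": 0},{"slide": [0.82,0.78,0.04],"spin": 0},{"slide": [0.82,0.78,0.04],"spin": 0},{"slide": [0.82,0.78,0.04],"spin": 0},{"slide": [0.82,0.78,0.04],"spin": 0},{"slide": [0.82,0.78,0.04],"spin": 0},{"slide": [0.82,0.78,0.04],"spin": 0},{"slide": [0.82,0.78,0.04],"spin": 0},{"slide": [0.82,0.78,0.04],"spin": 0}]' --gripper 255

```text
time_s: 1.3
tcp_pos: [0.3563, 0.3117, 0.2109]
ee_rot: [[0.926, -0.377, 0.0], [-0.377, -0.926, -0.0], [0.0, -0.0, -1.0]]
wrist_force: [0.1, -0.1, 0.9]
gripper_width: 0.171
```

```bash
python3 -c "
from h import *
plan((.47,.06,.203),12)"
```

```text
slide/row [0.668 0.634 0.026] rows 12 pos [0.3563 0.3117 0.2109] xdir deg -22.2 j [ 60.9   7.7 -21.1   0.  -61.2   6.9] F [ 0.1 -0.1  0.9] M [-0.011 -0.037  0.003] w 0.171 t 1.3
```

Request:
servo_tool --deltas '[{"slide": [0.8,0.76,0.03],"spin": 0},{"slide": [0.8,0.76,0.03],"spin": 0},{"slide": [0.8,0.76,0.03],"spin": 0},{"slide": [0.8,0.76,0.03],"spin": 0},{"slide": [0.8,0.76,0.03],"spin": 0},{"slide": [0.8,0.76,0.03],"spin": 0},{"slide": [0.8,0.76,0.03],"spin": 0},{"slide": [0.8,0.76,0.03],"spin": 0},{"slide": [0.8,0.76,0.03],"spin": 0},{"slide": [0.0,0.0,0.0],"spin": 0}]'

```text
time_s: 2.3
tcp_pos: [0.4619, 0.0732, 0.2053]
ee_rot: [[0.925, -0.379, 0.003], [-0.379, -0.925, 0.003], [0.002, -0.003, -1.0]]
wrist_force: [0.7, 0.0, 0.1]
gripper_width: 0.002
```

```bash
cat >> h.py <<'E'
def arc(th,off=.095,post=(.788,-.035)):
    th=np.radians(th);d=np.array([-np.cos(th),-np.sin(th)]);t=np.array([np.sin(th),-np.cos(th)])
    return np.array(post)+.3*d-off*t
E
python3 -c "
from h import *
plan((.47,.06,.203),12)
print([arc(a).round(3).tolist() for a in (12,27,42,57,70)])
R=sense()['ee_rot']
P=[sense()['tcp_pos'][:2]]+[arc(a) for a in (12,27,42,57,71)]
for a,b in zip(P,P[1:]): print((R.T@np.r_[b-a,0]/.025).round(2))
c=cap('side');zoom(c,60,50,460,300,2,'s2')
"
```

```text
slide/row [0.042 0.031 0.008] rows 12 pos [0.4619 0.0732 0.2053] xdir deg -22.3 j [ 29.    7.3 -22.4  -0.1 -60.1  38.8] F [0.7 0.  0.1] M [-0.016  0.052 -0.047] w 0.002 t 2.3
[[0.475, -0.004], [0.478, -0.087], [0.501, -0.165], [0.545, -0.235], [0.596, -0.284]]
[ 1.66  2.68 -0.01]
[ 1.35  3.   -0.01]
[ 2.08  2.55 -0.01]
[ 2.67  1.92 -0.  ]
[2.86 1.11 0.  ]
```

View pics/s2.png

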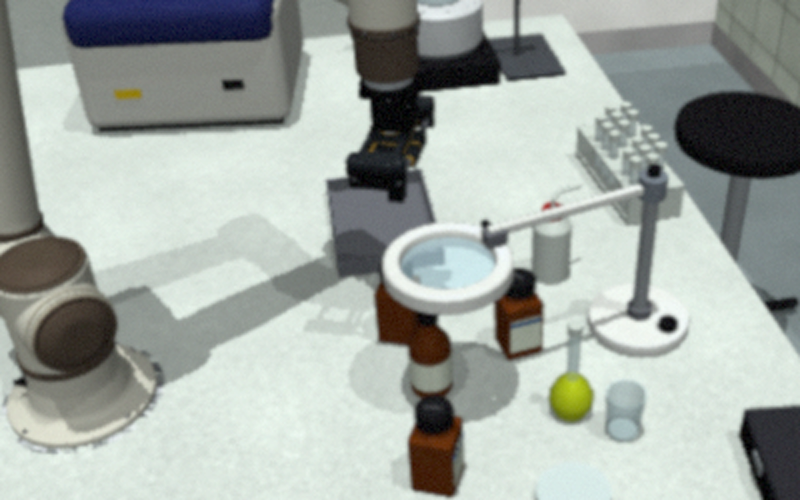

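Request:
servo_tool --deltas '[{"slide": [0.42,0.67,0.03],"spin": 0},{"slide": [0.42,0.67,0.03],"spin": 0},{"slide": [0.42,0.67,0.0],"spin": 0},{"slide": [0.42,0.67,0.0],"spin": 0},{"slide": [0.23,0.5,0],"spin": 0},{"slide": [0.23,0.5,0],"spin": 0}]'

```text
time_s: 2.95
tcp_pos: [0.4751, -0.0278, 0.204]
ee_rot: [[0.928, -0.372, 0.002], [-0.372, -0.928, 0.008], [-0.001, -0.008, -1.0]]
wrist_force: [-1.8, 4.8, 3.0]
gripper_width: 0.003
```

```bash
python3 -c "
from h import *
plan((*arc(30),.203),6)
c=cap('side');zoom(c,60,50,460,300,2,'s3');print(proj(c,sense()['tcp_pos']))
c=cap('top');zoom(c,200,90,470,290,2.5,'t3')
"
```

```text
slide/row [0.22  0.45  0.003] rows 6 pos [ 0.4751 -0.0278  0.204 ] xdir deg -21.8 j [ 16.    8.3 -21.3  -0.5 -60.2  52.4] F [-1.8  4.8  3. ] M [1.292 0.516 0.031] w 0.003 t 2.95
[[269.12849411 170.16287744]]
```

View pics/s3.png

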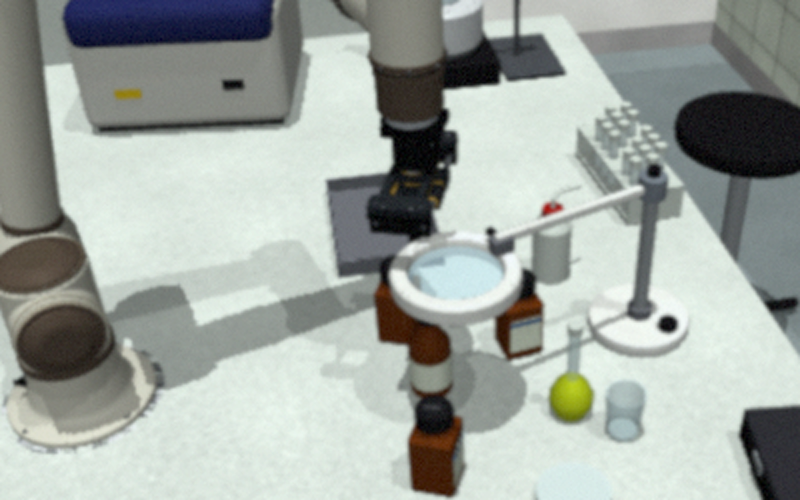

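View pics/t3.png

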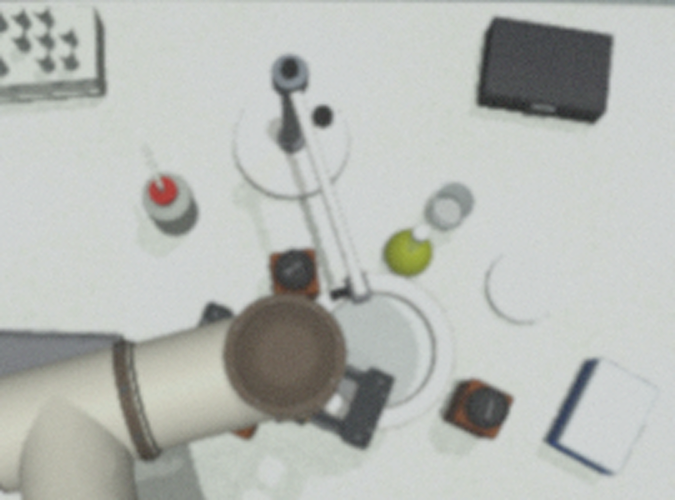

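Request:
servo_tool --deltas '[{"slide": [0.2,0.5,0],"spin": 0},{"slide": [0.23,0.5,0],"spin": 0},{"slide": [0.25,0.48,0],"spin": 0},{"slide": [0.28,0.46,0],"spin": 0},{"slide": [0.31,0.45,0],"spin": 0},{"slide": [0.34,0.43,0],"spin": 0},{"slide": [0.36,0.42,0],"spin": 0},{"slide": [0.38,0.4,0],"spin": 0}]'

```text
time_s: 3.85
tcp_pos: [0.4948, -0.1236, 0.2035]
ee_rot: [[0.932, -0.362, -0.0], [-0.362, -0.932, 0.019], [-0.007, -0.018, -1.0]]
wrist_force: [-2.8, 3.5, 2.3]
gripper_width: 0.001
```

```bash
python3 -c "
from h import *
plan((*arc(45),.203),6)
s=sense();R=s['ee_rot'];P=[s['tcp_pos'][:2]]+[arc(a) for a in (35,45,55,65,71)]
for a,b in zip(P,P[1:]): print((R.T@np.r_[b-a,0]/.025).round(2))
p=s['tcp_pos'][:2]-[.788,-.035];print(np.hypot(*p), np.degrees(np.arctan2(-p[1],-p[0]))+17.6)
"
```

```text
slide/row [ 0.223  0.317 -0.004] rows 6 pos [ 0.4948 -0.1236  0.2035] xdir deg -21.2 j [  3.5  11.9 -16.5  -1.3 -61.6  65.8] F [-2.8  3.5  2.3] M [0.99  1.02  0.042] w 0.001 t 3.85
[-0.18  0.31 -0.  ]
[ 1.51  1.59 -0.04]
[ 1.77  1.3  -0.04]
[ 1.97  0.97 -0.03]
[ 1.25  0.41 -0.02]
0.3063201966977961 34.40285580503779
```

Request:
servo_tool --deltas '[{"slide": [0.65,0.95,0],"spin": 0},{"slide": [0.75,0.85,0],"spin": 0},{"slide": [0.82,0.75,0],"spin": 0},{"slide": [0.88,0.65,0],"spin": 0},{"slide": [0.95,0.55,0],"spin": 0},{"slide": [0.98,0.45,0],"spin": 0},{"slide": [0.9,0.35,0],"spin": 0}]'

```text
time_s: 4.55
tcp_pos: [0.5896, -0.2746, 0.198]
ee_rot: [[0.936, -0.353, -0.018], [-0.352, -0.935, 0.032], [-0.028, -0.024, -0.999]]
wrist_force: [-2.7, 3.2, 2.5]
gripper_width: 0.005
```

```bash
python3 -c "
from h import *
plan((*arc(71),.203),1)
s=sense();p=s['tcp_pos'][:2]-[.788,-.035];print(np.hypot(*p), np.degrees(np.arctan2(-p[1],-p[0]))+17.6)
c=cap('top');zoom(c,200,90,470,290,2.5,'t4')
"
```

```text
slide/row [ 0.589  0.333 -0.222] rows 1 pos [ 0.5896 -0.2746  0.198 ] xdir deg -20.6 j [-11.5  26.3   4.3  -1.7 -69.3  81.5] F [-2.7  3.2  2.5] M [1.081 0.742 0.057] w 0.005 t 4.55
0.3110768576034855 67.96558094223306
```

View pics/t4.png

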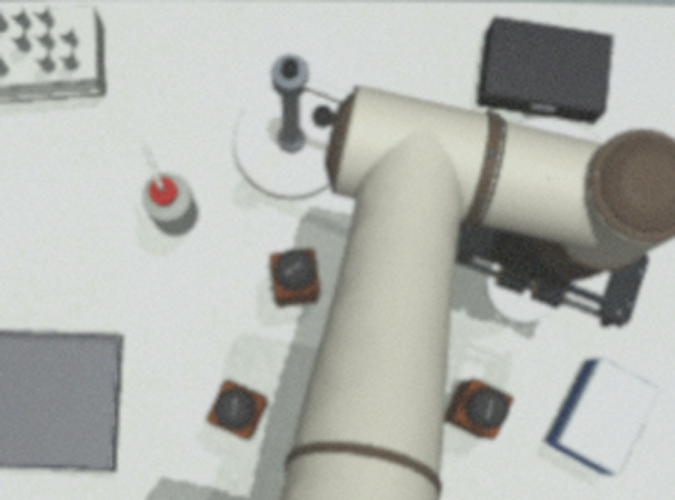

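Request:
servo_tool --deltas '[{"slide": [0.8,0.35,-0.2],"spin": 0},{"slide": [0.3,0.1,-0.1],"spin": 0},{"slide": [-0.6,-0.5,-0.1],"spin": 0},{"slide": [-1,-0.8,-0.1],"spin": 0},{"slide": [-1,-0.8,-0.1],"spin": 0},{"slide": [-1,-0.8,-0.1],"spin": 0},{"slide": [-1,-0.8,0],"spin": 0},{"slide": [-1,-1,0],"spin": 0},{"slide": [-1,-1,0],"spin": 0},{"slide": [-1,-1,0],"spin": 0}]' --gripper 255

```text
time_s: 5.6
tcp_pos: [0.4907, -0.0608, 0.2196]
ee_rot: [[0.935, -0.354, -0.018], [-0.353, -0.935, 0.033], [-0.028, -0.025, -0.999]]
wrist_force: [0.0, 0.1, 0.3]
gripper_width: 0.007
```

```bash
python3 -c "
from h import *
plan((.45,.2,.3),10)
c=cap('top');zoom(c,200,90,470,290,2.5,'t5')
c=cap('side');zoom(c,160,50,480,300,2.4,'s5')
"
```

```text
slide/row [-0.53  -0.926 -0.284] rows 10 pos [ 0.4907 -0.0608  0.2196] xdir deg -20.7 j [ 10.4  10.1 -16.   -2.3 -64.6  59.8] F [0.  0.1 0.3] M [-0.012 -0.142  0.025] w 0.007 t 5.6
```

View pics/t5.png

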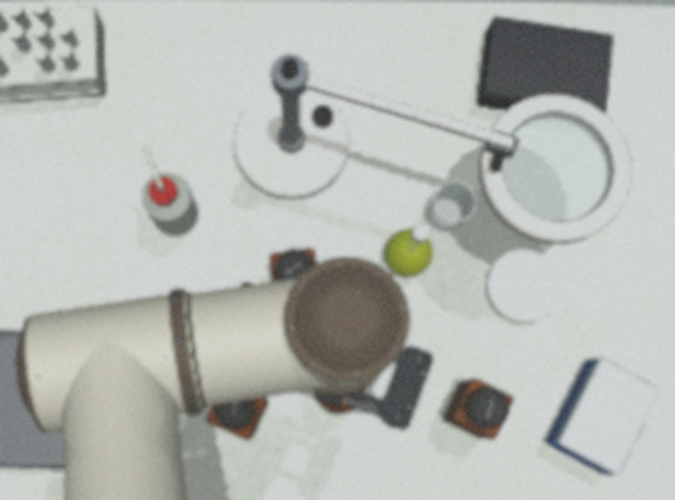

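View pics/s5.png

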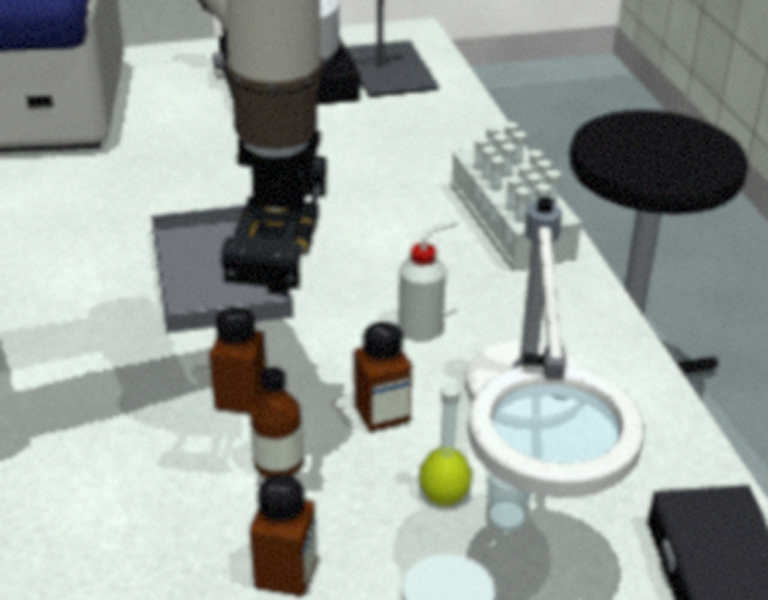

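Request:
servo_tool --deltas '[{"slide": [-0.7,-0.95,-0.1],"spin": 0},{"slide": [-0.7,-0.95,-0.1],"spin": 0},{"slide": [-0.7,-0.95,-0.1],"spin": 0},{"slide": [-0.7,-0.95,-0.1],"spin": 0},{"slide": [-0.7,-0.95,-0.1],"spin": 0},{"slide": [-0.7,-0.95,-0.1],"spin": 0},{"slide": [-0.7,-0.95,-0.1],"spin": 0},{"slide": [-0.7,-0.95,-0.1],"spin": 0},{"slide": [-0.7,-0.95,-0.1],"spin": 0},{"slide": [-0.7,-0.95,-0.1],"spin": 0}]' --gripper 0

```text
time_s: 6.7
tcp_pos: [0.406, 0.2342, 0.2608]
ee_rot: [[0.937, -0.348, 0.001], [-0.348, -0.937, 0.04], [-0.013, -0.037, -0.999]]
wrist_force: [0.7, 0.5, -0.6]
gripper_width: 0.831
```

```bash
python3 -c "
from h import *
plan((.45,.2,.3),10)
c=cap('top','t6r');zoom(c,270,170,430,290,5,'t6')
h=onz(c,[(422.4,157.2)],.215)[0];b=onz(c,[(200+290/2.5,90+72/2.5)],.273)[0];d=h-b;print(h,b,np.hypot(d[0],d[1]),np.degrees(np.arctan2(-d[1],-d[0])))
c=cap('side','s6r');zoom(c,230,140,350,310,3.5,'s6')
h=onz(c,[(391.7,225)],.208)[0];print(h)
"
```

```text
slide/row [ 0.211  0.061 -0.162] rows 10 pos [0.406  0.2342 0.2608] xdir deg -20.4 j [ 48.9   4.3 -16.9  -1.6 -67.   21.3] F [ 0.7  0.5 -0.6] M [-0.013 -0.069  0.017] w 0.831 t 6.7
[ 0.70575558 -0.31553791  0.215     ] [ 0.78857788 -0.0289855   0.273     ] 0.2982814373539571 73.87911044833739
[ 0.71029023 -0.30702395  0.208     ]
```

View pics/t6.png

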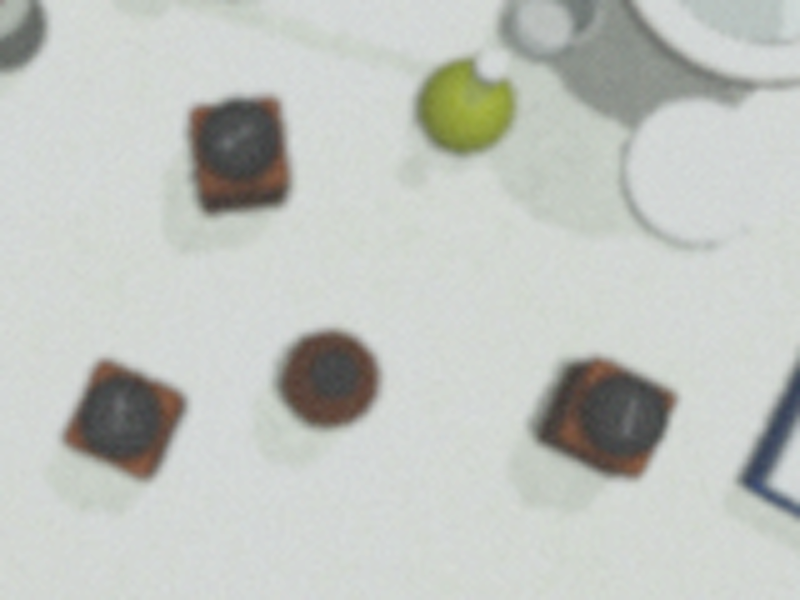

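View pics/s6.png

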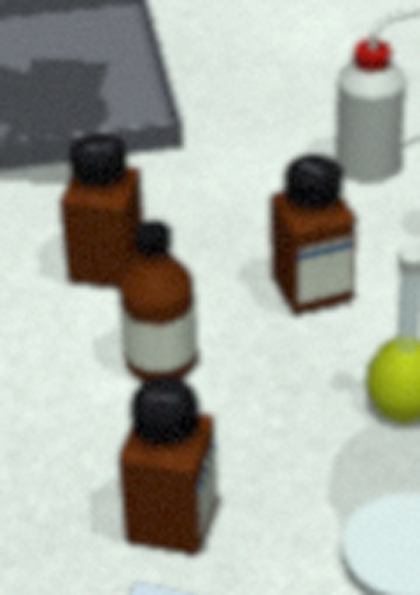

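```bash
cat >> h.py <<'E'
def bottles(c,seeds,verbose=True):
    """seeds: raw px in top image; returns cap centre & body yaw"""
    k=5; out={}
    for nm,(u,v) in seeds.items():
        x0,y0=int(u)-22,int(v)-22
        im=cv2.resize(c["bgr"][y0:y0+44,x0:x0+44],None,fx=k,fy=k,interpolation=cv2.INTER_CUBIC).astype(int)
        im=cv2.GaussianBlur(im.astype(np.float32),(0,0),3)
        mx=im.max(2); rb=im[...,2]-im[...,0]
        fg=((mx<110)|(rb>25)).astype(np.uint8); cp=((mx<75)&(rb<22)).astype(np.uint8)
        n,l,st,ce=cv2.connectedComponentsWithStats(fg); lab=l[110,110]; fg=(l==lab).astype(np.uint8)
        rect=cv2.minAreaRect(np.argwhere(fg)[:,::-1].astype(np.float32))
        cp=cv2.morphologyEx(cp&fg,cv2.MORPH_OPEN,np.ones((21,21),np.uint8))
        n,l,st,ce=cv2.connectedComponentsWithStats(cp); i=1+np.argmax(st[1:,4]) if n>1 else 0
        (cx,cy),rad=cv2.minEnclosingCircle(np.argwhere(l==i)[:,::-1].astype(np.float32))
        f=lambda p:((np.array(p)+.5)/k-.5+[x0,y0])
        m=f(ce[i]);P=onz(c,[m],.115)[0];out[nm]=P
        if verbose: print(nm,"cap px",m.round(2),"r",rad/k,"area_r",np.sqrt(st[i,4]/np.pi)/k,"xy",P.round(4),"rect",f(rect[0]).round(1),(np.array(rect[1])/k).round(1),"ang",round(rect[2],1))
    return out
E
python3 -c "
from h import *
c=optics.capture('top');c['bgr']=c['frame'][:,:,::-1].copy()
bottles(c,dict(b1=(294.8,253),b2=(318.2,198),b3=(395.2,253)))
for p in [(294.8,253),(318.2,198),(395.2,253)]: print(onz(c,[p],.126)[0].round(4))
s=cap('side')
for p,n in [((98,140),'1'),((313,168),'2'),((165,392),'3')]:
  print(n,onz(s,[(230+p[0]/3.5,140+p[1]/3.5)],.126)[0].round(4))
# corners of base front edges in side
"
```

```text
b1 cap px [293.77 253.18] r 9.227146911621094 area_r 8.477875459117097 xy [0.4502 0.0317 0.115 ] rect [294.7 253.5] [20.2 19.6] ang 24.1
b2 cap px [317.23 197.99] r 9.026770782470702 area_r 8.330923573260874 xy [ 0.6091 -0.0331  0.115 ] rect [317.1 200.6] [23.1 19.5] ang 84.2
b3 cap px [392.3  252.47] r 11.29159927368164 area_r 9.380489589389622 xy [ 0.4544 -0.2473  0.115 ] rect [390.4 252.9] [24.7 21.5] ang 26.6
[0.4505 0.0281 0.126 ]
[ 0.6072 -0.036   0.126 ]
[ 0.4526 -0.2533  0.126 ]
1 [0.4512 0.0394 0.126 ]
2 [ 0.6098 -0.0346  0.126 ]
3 [ 0.4539 -0.2512  0.126 ]
```

```bash
python3 -c "
from h import *
plan((.46,.38,.07),8)
"
```

```text
slide/row [ 0.011 -0.747  0.979] rows 8 pos [0.4061 0.2333 0.2603] xdir deg -20.3 j [ 48.8   4.3 -17.   -1.6 -67.1  21.5] F [ 0.6  0.3 -0.8] M [-0.103 -0.036 -0.027] w 0.968 t 6.9
```

Request:
servo_tool --deltas '[{"slide": [0.0,-0.75,0.95],"spin": 0},{"slide": [0.0,-0.75,0.95],"spin": 0},{"slide": [0.0,-0.75,0.95],"spin": 0},{"slide": [0.0,-0.75,0.95],"spin": 0},{"slide": [0.0,-0.75,0.95],"spin": 0},{"slide": [0.0,-0.75,0.95],"spin": 0},{"slide": [0.0,-0.75,0.9],"spin": 0},{"slide": [0.0,-0.3,0.7],"spin": 0},{"slide": [0,0,0.3],"spin": 0},{"slide": [0,0,0],"spin": 0}]' --gripper 255

```text
time_s: 7.9
tcp_pos: [0.4626, 0.366, 0.0707]
ee_rot: [[0.933, -0.36, 0.007], [-0.36, -0.932, 0.041], [-0.008, -0.041, -0.999]]
wrist_force: [0.4, -0.1, 0.6]
gripper_width: 0.173
```

```bash
python3 -c "
from h import *
plan((.46,.39,.018),3)
print(sense()['ee_rot'][:,2])
c=cap('top','t7')
"
```

```text
slide/row [-0.142 -0.257  0.715] rows 3 pos [0.4626 0.366  0.0707] xdir deg -21.1 j [ 53.5  26.4 -16.4  -1.5 -45.1  16.5] F [ 0.4 -0.1  0.6] M [-0.099  0.048 -0.059] w 0.173 t 7.9
[ 0.00713476  0.04085063 -0.99913979]
```

View pics/t7.png

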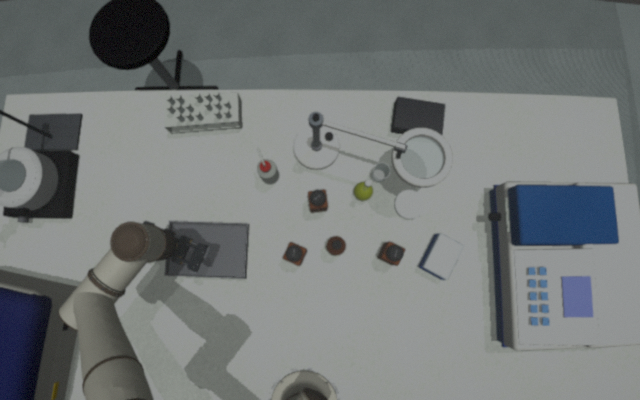

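Request:
servo_tool --deltas '[{"slide": [-0.1,-0.2,0.7],"spin": 0},{"slide": [-0.1,-0.2,0.7],"spin": 0},{"slide": [-0.1,-0.2,0.55],"spin": 0},{"slide": [-0.15,-0.3,0],"spin": 0},{"slide": [-0.15,-0.3,0],"spin": 0},{"slide": [-0.15,-0.3,0],"spin": 0},{"slide": [-0.15,-0.3,0],"spin": 0}]'

```text
time_s: 8.65
tcp_pos: [0.4621, 0.4208, 0.0327]
ee_rot: [[0.932, -0.362, 0.017], [-0.362, -0.931, 0.052], [-0.003, -0.055, -0.999]]
wrist_force: [-0.3, -0.4, 0.8]
gripper_width: 0.006
```

```bash
python3 -c "
from h import *
plan((.46,.41,.018),3)
print(sense()['ee_rot'][:,2])
"
```

```text
slide/row [0.027 0.155 0.187] rows 3 pos [0.4621 0.4208 0.0327] xdir deg -21.3 j [ 56.7  31.6 -13.9  -1.2 -41.5  12.9] F [-0.3 -0.4  0.8] M [-0.117 -0.007  0.033] w 0.006 t 8.65
[ 0.01738671  0.05186239 -0.99850288]
```

```bash
python3 -c "
from h import *
plan((.46,.395,.016),3)
R=sense()['ee_rot']
print(R.T@[0,1,0],R.T@[0.3,.95,0])
"
```

```text
slide/row [0.1   0.343 0.204] rows 3 pos [0.4621 0.4208 0.0327] xdir deg -21.3 j [ 56.7  31.6 -13.9  -1.2 -41.5  12.9] F [-0.3 -0.4  0.8] M [-0.117 -0.007  0.033] w 0.006 t 8.65
[-0.36249207 -0.93054274  0.05186239] [-0.06477249 -0.99264086  0.05448529]
```

Request:
servo_tool --deltas '[{"slide": [0.15,0.55,0.0],"spin": 0},{"slide": [0.15,0.55,0.1],"spin": 0},{"slide": [0,0,0.6],"spin": 0},{"slide": [0,0,0],"spin": 0},{"slide": [-0.07,-0.3,0.02],"spin": 0},{"slide": [-0.07,-0.3,0.02],"spin": 0},{"slide": [-0.07,-0.3,0.02],"spin": 0},{"slide": [-0.07,-0.3,0.02],"spin": 0}]'

```text
time_s: 9.45
tcp_pos: [0.4626, 0.4176, 0.0159]
ee_rot: [[0.932, -0.362, 0.013], [-0.362, -0.931, 0.04], [-0.002, -0.042, -0.999]]
wrist_force: [5.1, -27.5, 15.8]
gripper_width: 0.0
```

```bash
python3 -c "
from h import *
plan((.46,.41,.018),3)
print(sense()['ee_rot'][:,2])
"
```

```text
slide/row [ 0.004  0.106 -0.033] rows 3 pos [0.4626 0.4176 0.0159] xdir deg -21.2 j [ 56.6  33.  -14.4  -1.  -40.3  12.9] F [  5.1 -27.5  15.8] M [-8.19  -1.427 -0.027] w 0.0 t 9.45
[ 0.01308396  0.03995923 -0.99911564]
```

Request:
servo_tool --deltas '[{"slide": [-0.05,-0.25,0.02],"spin": 0},{"slide": [-0.05,-0.25,0.02],"spin": 0},{"slide": [-0.05,-0.25,0.02],"spin": 0},{"slide": [-0.05,-0.25,0.02],"spin": 0}]'

```text
time_s: 9.85
tcp_pos: [0.4627, 0.4167, 0.0164]
ee_rot: [[0.932, -0.363, -0.011], [-0.363, -0.932, -0.016], [-0.005, 0.019, -1.0]]
wrist_force: [-0.5, -14.9, 10.8]
gripper_width: 0.007
```

```bash
python3 -c "
from h import *
plan((.46,.41,.018),3)
print(sense()['ee_rot'][:,2])
"
```

```text
slide/row [-0.001  0.097 -0.02 ] rows 3 pos [0.4627 0.4167 0.0164] xdir deg -21.3 j [ 56.9  34.1 -12.3  -0.1 -44.7  11.9] F [ -0.5 -14.9  10.8] M [-4.364e+00 -1.000e-03  1.360e-01] w 0.007 t 9.85
[-0.01114999 -0.01595525 -0.99981054]
```

Request:
servo_tool --deltas '[{"slide": [0.0,0.2,-0.1],"spin": 0},{"slide": [0.1,0.6,-0.8],"spin": 0},{"slide": [0.1,0.8,-0.9],"spin": 0},{"slide": [0.2,0.9,-0.9],"spin": 0},{"slide": [0.3,0.9,-0.9],"spin": 0},{"slide": [0.3,0.9,-0.9],"spin": 0},{"slide": [0.3,0.9,-0.9],"spin": 0},{"slide": [0.3,0.9,-0.9],"spin": 0},{"slide": [0.3,0.9,-0.9],"spin": 0},{"slide": [0.3,0.9,-0.5],"spin": 0}]' --gripper 0

```text
time_s: 10.85
tcp_pos: [0.4456, 0.2175, 0.2212]
ee_rot: [[0.934, -0.356, -0.004], [-0.356, -0.934, -0.009], [-0.0, 0.01, -1.0]]
wrist_force: [0.5, 0.2, 0.6]
gripper_width: 0.832
```

```bash
cat >> h.py <<'E'
def planG(xy,z,n):  # place grasp point xy, TCP z
    R=sense()["ee_rot"]; g=R[:,2]*.0187
    plan((xy[0]+g[0],xy[1]+g[1],z),n); print("  tilt",R[:2,2].round(3))
E
python3 -c "
from h import *
planG((.4505,.031),.16,8)
"
```

```text
slide/row [0.355 0.86  0.314] rows 8 pos [0.4456 0.2175 0.2212] xdir deg -20.9 j [ 44.9   9.7 -17.1   0.2 -63.7  24.1] F [0.5 0.2 0.6] M [ 0.    -0.06   0.008] w 0.832 t 10.85
  tilt [-0.004 -0.009]
```

Request:
servo_tool --deltas '[{"slide": [0.36,0.88,0.3],"spin": 0},{"slide": [0.36,0.88,0.3],"spin": 0},{"slide": [0.36,0.88,0.3],"spin": 0},{"slide": [0.36,0.88,0.3],"spin": 0},{"slide": [0.36,0.88,0.3],"spin": 0},{"slide": [0.36,0.88,0.3],"spin": 0},{"slide": [0.36,0.88,0.3],"spin": 0},{"slide": [0.36,0.88,0.3],"spin": 0},{"slide": [0,0,0],"spin": 0}]'

```text
time_s: 11.75
tcp_pos: [0.4566, 0.0271, 0.1688]
ee_rot: [[0.936, -0.352, 0.02], [-0.353, -0.936, 0.01], [0.015, -0.016, -1.0]]
wrist_force: [1.3, 0.1, 0.3]
gripper_width: 0.998
```

```bash
python3 -c "
from h import *
planG((.4505,.031),.102,5)
c=cap('side');zoom(c,200,120,360,320,3,'s8')
"
```

```text
slide/row [-0.062 -0.006  0.534] rows 5 pos [0.4566 0.0271 0.1688] xdir deg -20.6 j [ 23.8   8.  -27.5  -0.1 -53.3  45.6] F [1.3 0.1 0.3] M [-0.02   0.099  0.007] w 0.998 t 11.75
  tilt [0.02 0.01]
```

View pics/s8.png

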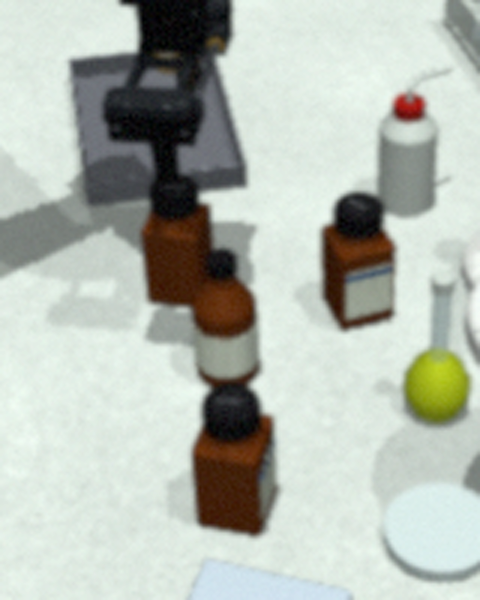

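Request:
servo_tool --deltas '[{"slide": [-0.06,0,0.54],"spin": 0},{"slide": [-0.06,0,0.54],"spin": 0},{"slide": [-0.06,0,0.54],"spin": 0},{"slide": [-0.06,0,0.54],"spin": 0},{"slide": [-0.06,0,0.54],"spin": 0},{"slide": [0,0,0],"spin": 0}]'

```text
time_s: 12.4
tcp_pos: [0.4585, 0.0397, 0.1051]
ee_rot: [[0.938, -0.345, 0.037], [-0.346, -0.938, 0.017], [0.029, -0.029, -0.999]]
wrist_force: [-0.2, -0.4, 1.1]
gripper_width: 1.002
```

```bash
python3 -c "
from h import *
planG((.4505,.031),.101,1)
c=cap('side');zoom(c,220,150,320,260,5,'s9')
"
```

```text
slide/row [-0.163  0.421  0.147] rows 1 pos [0.4585 0.0397 0.1051] xdir deg -20.2 j [ 25.3  12.6 -32.9   0.  -42.2  44.5] F [-0.2 -0.4  1.1] M [-0.033  0.121 -0.034] w 1.002 t 12.4
  tilt [0.037 0.017]
```

View pics/s9.png

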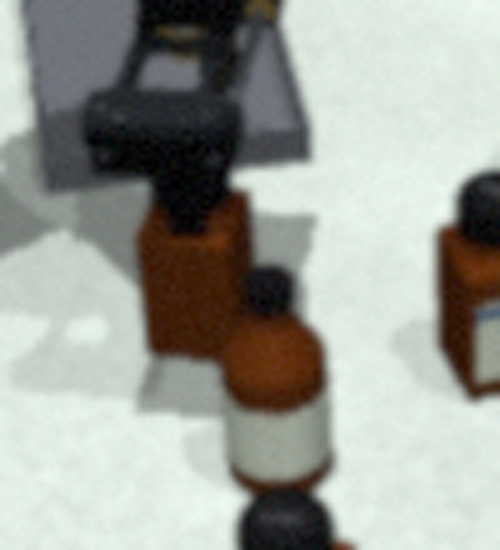

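Request:
servo_tool --deltas '[{"slide": [0,0,-0.6],"spin": 0},{"slide": [0,0,-0.6],"spin": 0},{"slide": [0,0,-0.6],"spin": 0},{"slide": [0,0,-0.6],"spin": 0},{"slide": [0,0,-0.5],"spin": 0}]'

```text
time_s: 12.95
tcp_pos: [0.4595, 0.0425, 0.1856]
ee_rot: [[0.94, -0.339, 0.046], [-0.341, -0.94, 0.02], [0.037, -0.034, -0.999]]
wrist_force: [0.2, -0.4, 0.2]
gripper_width: 1.001
```

```bash
python3 -c "
from h import *
planG((.49,.25),.06,8)
"
```

```text
slide/row [-0.229 -1.009  0.655] rows 8 pos [0.4595 0.0425 0.1856] xdir deg -19.9 j [ 25.6   6.5 -26.6   0.2 -54.   44.4] F [ 0.2 -0.4  0.2] M [-0.029  0.068 -0.017] w 1.001 t 12.95
  tilt [0.046 0.02 ]
```

Request:
servo_tool --deltas '[{"slide": [-0.2,-1,0.7],"spin": 0},{"slide": [-0.2,-1,0.7],"spin": 0},{"slide": [-0.2,-1,0.7],"spin": 0},{"slide": [-0.2,-1,0.7],"spin": 0},{"slide": [-0.2,-1,0.7],"spin": 0},{"slide": [-0.2,-1,0.7],"spin": 0},{"slide": [-0.2,-1,0.7],"spin": 0},{"slide": [-0.1,-0.5,0.4],"spin": 0}]' --gripper 255

```text
time_s: 13.75
tcp_pos: [0.5072, 0.2516, 0.0745]
ee_rot: [[0.939, -0.334, 0.08], [-0.338, -0.94, 0.039], [0.062, -0.063, -0.996]]
wrist_force: [0.6, -0.6, 0.1]
gripper_width: 0.358
```

```bash
python3 -c "
from h import *
planG((.505,.24),.018,2)
R=sense()['ee_rot'];print(R.T@[.93,.37,0])
"
```

```text
slide/row [-0.009  0.281  1.116] rows 2 pos [0.5072 0.2516 0.0745] xdir deg -19.8 j [ 43.6  22.9 -23.7   2.5 -38.7  24.8] F [ 0.6 -0.6  0.1] M [-0.106  0.171  0.024] w 0.358 t 13.75
  tilt [0.08  0.039]
[ 0.74842221 -0.65865778  0.08851061]
```

Request:
servo_tool --deltas '[{"slide": [-0.2,0.2,0.8],"spin": 0},{"slide": [-0.2,0.2,0.8],"spin": 0},{"slide": [-0.2,0.2,0.8],"spin": 0},{"slide": [0,0,0],"spin": 0},{"slide": [0,0,0],"spin": 0}]'

```text
time_s: 14.25
tcp_pos: [0.4963, 0.2513, 0.0152]
ee_rot: [[0.94, -0.328, 0.087], [-0.333, -0.942, 0.045], [0.068, -0.071, -0.995]]
wrist_force: [0.3, 0.5, 1.3]
gripper_width: 0.012
```

```bash
python3 -c "
from h import *
planG((.505,.24),.018,1)
R=sense()['ee_rot'];print(R.T@[.93,.37,0],sense()['effort'])
"
```

```text
slide/row [ 0.535  0.249 -0.095] rows 1 pos [0.4963 0.2513 0.0152] xdir deg -19.5 j [ 44.5  27.  -28.8   3.5 -28.8  23.2] F [0.3 0.5 1.3] M [-0.096  0.133  0.037] w 0.012 t 14.25
  tilt [0.087 0.045]
[ 0.75142743 -0.65389505  0.09786762] [-2.55771138e-02 -3.54698396e+01  1.11197448e+01  2.41430283e+00
  2.16484778e-01 -2.27328434e-03]
```

Request:
servo_tool --deltas '[{"slide": [0,0,0],"spin": 0},{"slide": [0,0,0],"spin": 0},{"slide": [0,0,0],"spin": 0},{"slide": [0,0,0],"spin": 0}]'

```text
time_s: 14.65
tcp_pos: [0.4993, 0.2535, 0.0198]
ee_rot: [[0.94, -0.328, 0.094], [-0.333, -0.941, 0.051], [0.072, -0.079, -0.994]]
wrist_force: [1.2, -0.4, -0.5]
gripper_width: 0.003
```

```bash
python3 -c "
from h import *
planG((.505,.24),.018,1)
R=sense()['ee_rot'];print(R.T@[.93,.37,0],sense()['effort'])
"
```

```text
slide/row [0.442 0.379 0.075] rows 1 pos [0.4993 0.2535 0.0198] xdir deg -19.5 j [ 44.4  26.7 -28.5   3.5 -28.9  23.2] F [ 1.2 -0.4 -0.5] M [-0.189  0.174  0.027] w 0.003 t 14.65
  tilt [0.094 0.051]
[ 0.75095814 -0.6531249   0.1062532 ] [ 1.27019230e-02 -3.62573826e+01  1.20181659e+01  2.60936022e+00
  2.76726186e-01  3.42964340e-03]
```

Request:
servo_tool --deltas '[{"slide": [0.6,-0.45,0.35],"spin": 0},{"slide": [0.4,-0.3,0.15],"spin": 0},{"slide": [0.3,-0.25,0.1],"spin": 0},{"slide": [0.3,-0.25,0.1],"spin": 0},{"slide": [0.3,-0.25,0.1],"spin": 0}]'

```text
time_s: 15.15
tcp_pos: [0.5275, 0.2602, 0.0044]
ee_rot: [[0.941, -0.338, 0.032], [-0.339, -0.941, 0.013], [0.026, -0.023, -0.999]]
wrist_force: [-37.0, 2.9, 45.1]
gripper_width: 0.005
```

```bash
python3 -c "
from h import *
planG((.505,.24),.018,1)
"
```

```text
slide/row [-0.538  1.035 -0.582] rows 1 pos [0.5275 0.2602 0.0044] xdir deg -19.8 j [ 42.4  31.4 -20.9   1.2 -35.8  26.9] F [-37.    2.9  45.1] M [ 0.905 10.151  0.343] w 0.005 t 15.15
  tilt [0.032 0.013]
```

Request:
servo_tool --deltas '[{"slide": [0.15,-0.2,-0.3],"spin": 0},{"slide": [0.25,-0.25,0],"spin": 0},{"slide": [0.2,-0.25,0],"spin": 0}]'

```text
time_s: 15.45
tcp_pos: [0.5265, 0.2618, 0.0096]
ee_rot: [[0.939, -0.343, -0.01], [-0.343, -0.939, -0.012], [-0.006, 0.015, -1.0]]
wrist_force: [-15.5, -2.7, 10.0]
gripper_width: 0.009
```

```bash
python3 -c "
from h import *
planG((.505,.24),.018,1)
"
```

```text
slide/row [-0.517  1.13  -0.317] rows 1 pos [0.5265 0.2618 0.0096] xdir deg -20.1 j [ 42.3  32.  -18.1   0.2 -40.8  27.6] F [-15.5  -2.7  10. ] M [-0.8    4.339 -0.011] w 0.009 t 15.45
  tilt [-0.01  -0.012]
```

Request:
servo_tool --deltas '[{"slide": [0.22,-0.28,0],"spin": 0},{"slide": [0.2,-0.3,0],"spin": 0}]'

```text
time_s: 15.65
tcp_pos: [0.5261, 0.263, 0.0077]
ee_rot: [[0.937, -0.346, -0.044], [-0.348, -0.937, -0.033], [-0.03, 0.046, -0.999]]
wrist_force: [-16.6, -3.4, 11.3]
gripper_width: 0.004
```

```bash
python3 -c "
from h import *
planG((.4505,.031),.17,10)
"
```

```text
slide/row [ 0.018  1.007 -0.605] rows 10 pos [0.5261 0.263  0.0077] xdir deg -20.3 j [ 42.2  33.1 -16.1  -0.4 -43.9  27.8] F [-16.6  -3.4  11.3] M [-1.184  4.475 -0.1  ] w 0.004 t 15.65
  tilt [-0.044 -0.033]
```

Request:
servo_tool --deltas '[{"slide": [0.0,0.8,-0.9],"spin": 0},{"slide": [0,1,-0.9],"spin": 0},{"slide": [0,1,-0.9],"spin": 0},{"slide": [0,1,-0.9],"spin": 0},{"slide": [0,1,-0.7],"spin": 0},{"slide": [0,1,-0.5],"spin": 0},{"slide": [0,1,-0.3],"spin": 0},{"slide": [0,1,0.1],"spin": 0},{"slide": [0,1,0.2],"spin": 0},{"slide": [0,1,0.2],"spin": 0}]' --gripper 0

```text
time_s: 16.65
tcp_pos: [0.446, 0.0317, 0.1411]
ee_rot: [[0.938, -0.343, -0.042], [-0.344, -0.938, -0.034], [-0.028, 0.046, -0.999]]
wrist_force: [0.5, -0.5, -0.6]
gripper_width: 0.831
```

```bash
python3 -c "
from h import *
planG((.4505,.031),.102,2)
"
```

```text
slide/row [ 0.101 -0.037  0.779] rows 2 pos [0.446  0.0317 0.1411] xdir deg -20.2 j [ 25.5  10.9 -28.9   0.9 -53.2  43.8] F [ 0.5 -0.5 -0.6] M [ 0.033 -0.148  0.031] w 0.831 t 16.65
  tilt [-0.042 -0.034]
```

Request:
servo_tool --deltas '[{"slide": [0.05,0,0],"spin": 0},{"slide": [0.05,0,0],"spin": 0},{"slide": [0.05,0,0],"spin": 0},{"slide": [0.05,0,0],"spin": 0}]'

```text
time_s: 17.05
tcp_pos: [0.4505, 0.0284, 0.1416]
ee_rot: [[0.937, -0.346, -0.042], [-0.348, -0.937, -0.033], [-0.028, 0.045, -0.999]]
wrist_force: [-0.1, 0.3, 0.1]
gripper_width: 0.995
```

```bash
python3 -c "
from h import *
planG((.4505,.031),.102,2)
c=optics.capture('side');planG((.4505,.031),.102,2)
c=optics.capture('side');planG((.4505,.031),.102,2)
"
```

```text
slide/row [-0.006 -0.068  0.791] rows 2 pos [0.4505 0.0284 0.1416] xdir deg -20.3 j [ 24.9  11.2 -28.4   0.9 -53.3  44.3] F [-0.1  0.3  0.1] M [ 0.072 -0.102  0.037] w 0.995 t 17.05
  tilt [-0.042 -0.033]
slide/row [-0.009 -0.066  0.79 ] rows 2 pos [0.4507 0.0284 0.1416] xdir deg -20.3 j [ 24.9  11.2 -28.4   0.9 -53.3  44.3] F [-0.3  0.4  0.4] M [ 0.045 -0.104 -0.024] w 0.997 t 17.1
  tilt [-0.042 -0.033]
slide/row [-0.005 -0.068  0.788] rows 2 pos [0.4504 0.0284 0.1415] xdir deg -20.3 j [ 24.9  11.2 -28.4   0.9 -53.3  44.3] F [ 0.6  0.8 -0.6] M [ 0.087 -0.096  0.027] w 0.999 t 17.15
  tilt [-0.042 -0.033]
```

```bash
python3 -c "
from h import *
plan((.42,.225,.03),8)
R=sense()['ee_rot'];print(R.T@[-.78,-.62,0])
"
```

```text
slide/row [-0.469 -0.894  0.531] rows 8 pos [0.4504 0.0284 0.1415] xdir deg -20.3 j [ 24.9  11.2 -28.4   0.9 -53.3  44.3] F [ 0.6  0.8 -0.6] M [ 0.087 -0.096  0.027] w 0.999 t 17.15
[-0.51564164  0.850935    0.05313503]
```

Request:
servo_tool --deltas '[{"slide": [-0.5,-0.95,0],"spin": 0},{"slide": [-0.5,-0.95,0.1],"spin": 0},{"slide": [-0.5,-0.95,0.3],"spin": 0},{"slide": [-0.5,-0.95,0.8],"spin": 0},{"slide": [-0.5,-0.95,0.8],"spin": 0},{"slide": [-0.5,-0.95,0.8],"spin": 0},{"slide": [-0.4,-0.95,0.8],"spin": 0},{"slide": [-0.3,-0.7,0.8],"spin": 0}]' --gripper 255

```text
time_s: 17.95
tcp_pos: [0.4261, 0.2412, 0.0253]
ee_rot: [[0.938, -0.345, -0.032], [-0.346, -0.938, -0.027], [-0.021, 0.037, -0.999]]
wrist_force: [0.1, -0.1, -0.7]
gripper_width: 0.356
```

```bash
python3 -c "
from h import *
plan((.405,.205,.014),2)
print(sense()['ee_rot'][:,2])
"
```

```text
slide/row [-0.141  0.817  0.258] rows 2 pos [0.4261 0.2412 0.0253] xdir deg -20.2 j [ 48.3  24.3 -30.2  -0.6 -38.   21.9] F [ 0.1 -0.1 -0.7] M [ 0.042 -0.094 -0.034] w 0.356 t 17.95
[-0.03246217 -0.02706259 -0.99910651]
```

Request:
servo_tool --deltas '[{"slide": [-0.2,0.5,0.3],"spin": 0},{"slide": [-0.2,0.5,0.1],"spin": 0},{"slide": [-0.2,0.3,0],"spin": 0},{"slide": [-0.2,0.3,0],"spin": 0}]'

```text
time_s: 18.35
tcp_pos: [0.3917, 0.2128, 0.0139]
ee_rot: [[0.94, -0.339, -0.034], [-0.34, -0.94, -0.03], [-0.022, 0.04, -0.999]]
wrist_force: [-0.8, -1.0, 0.1]
gripper_width: 0.029
```

```bash
python3 -c "
from h import *
plan((.405,.205,.014),2)
print(sense()['ee_rot'][:,2])
"
```

```text
slide/row [ 0.302  0.056 -0.006] rows 2 pos [0.3917 0.2128 0.0139] xdir deg -19.9 j [ 49.2  22.4 -36.6  -0.7 -33.5  21.4] F [-0.8 -1.   0.1] M [ 0.085 -0.09   0.02 ] w 0.029 t 18.35
[-0.03440591 -0.03028789 -0.99894889]
```

Request:
servo_tool --deltas '[{"slide": [-0.15,0.4,0],"spin": 0},{"slide": [-0.15,0.4,0],"spin": 0},{"slide": [-0.15,0.2,0],"spin": 0}]'

```text
time_s: 18.65
tcp_pos: [0.3887, 0.2065, 0.0205]
ee_rot: [[0.943, -0.332, 0.005], [-0.332, -0.943, 0.004], [0.003, -0.006, -1.0]]
wrist_force: [12.5, -1.8, -8.5]
gripper_width: 0.006
```

```bash
python3 -c "
from h import *
plan((.405,.205,.014),2)
print(sense()['ee_rot'][:,2])
"
```

```text
slide/row [ 0.317 -0.079  0.132] rows 2 pos [0.3887 0.2065 0.0205] xdir deg -19.4 j [ 49.3  20.2 -39.5   0.1 -30.   21.2] F [12.5 -1.8 -8.5] M [-0.513 -4.003  0.026] w 0.006 t 18.65
[ 0.00458523  0.00431939 -0.99998016]
```

Request:
servo_tool --deltas '[{"slide": [0.3,-0.1,-1],"spin": 0},{"slide": [0.73,0.97,-0.9],"spin": 0},{"slide": [0.73,0.97,-0.9],"spin": 0},{"slide": [0.73,0.97,-0.9],"spin": 0},{"slide": [0.73,0.97,-0.9],"spin": 0},{"slide": [0.73,0.97,-0.5],"spin": 0},{"slide": [0.73,0.97,-0.2],"spin": 0}]' --gripper 0

```text
time_s: 19.35
tcp_pos: [0.453, 0.026, 0.1642]
ee_rot: [[0.945, -0.327, 0.02], [-0.328, -0.945, 0.012], [0.015, -0.018, -1.0]]
wrist_force: [-0.0, 1.0, 0.2]
gripper_width: 0.558
```

```bash
python3 -c "
from h import *
for i in range(6): c=optics.capture('side')
planG((.4505,.031),.102,2)
"
```

```text
slide/row [-0.058 -0.044  1.193] rows 2 pos [0.4519 0.0276 0.1617] xdir deg -19.1 j [ 24.    8.1 -28.4  -0.2 -52.4  47. ] F [ 0.3 -0.6  0.7] M [-0.018 -0.001  0.017] w 0.833 t 19.65
  tilt [0.016 0.01 ]
```

Request:
servo_tool --deltas '[{"slide": [-0.05,-0.05,0.8],"spin": 0},{"slide": [-0.05,-0.05,0.8],"spin": 0},{"slide": [-0.02,0,0.85],"spin": 0}]'

```text
time_s: 19.95
tcp_pos: [0.4523, 0.0349, 0.1013]
ee_rot: [[0.947, -0.322, 0.023], [-0.322, -0.947, 0.013], [0.018, -0.02, -1.0]]
wrist_force: [0.0, 1.5, -0.4]
gripper_width: 0.99
```

```bash
python3 -c "
from h import *
for i in range(2): c=optics.capture('side')
planG((.4505,.031),.102,2)
"
```

```text
slide/row [ 0.039  0.042 -0.057] rows 2 pos [0.4497 0.0338 0.0992] xdir deg -18.8 j [ 24.9  12.9 -33.5  -0.2 -42.6  46.4] F [-1.8 -0.4  0. ] M [-0.074  0.122 -0.033] w 0.998 t 20.05
  tilt [0.015 0.01 ]
```

Request:
servo_tool --deltas '[{"slide": [0.04,0.05,-0.05],"spin": 0}]' --gripper 255

```text
time_s: 20.15
tcp_pos: [0.4502, 0.0329, 0.1005]
ee_rot: [[0.947, -0.321, 0.014], [-0.321, -0.947, 0.009], [0.011, -0.014, -1.0]]
wrist_force: [-0.0, -0.8, -0.0]
gripper_width: 0.961
```

```bash
python3 -c "
from h import *
for i in range(12):
  c=cap('side'); s=sense(); 
  if i%3==2: print(s['gripper_width'],s['wrist_force'].round(1),s['moment'].round(2))
zoom(c,220,150,320,260,5,'s10')
planG((.4505,.031),.102,2)
"
```

```text
0.8558760533701397 [-0.6 -0.1 -0.7] [-0.04 -0.01 -0.02]
0.7234454322876692 [ 0.3 -0.2 -0.2] [-0.07  0.   -0.08]
0.5818150177592882 [-0.7 -0.1  0. ] [-0.06 -0.02  0.01]
0.5133074686380563 [-0.8 -2.3  2.5] [-0.64  0.19 -0.04]
slide/row [ 0.019  0.008 -0.028] rows 2 pos [0.45   0.0319 0.1006] xdir deg -18.8 j [ 24.7  12.8 -33.3  -0.2 -42.9  46.6] F [-0.8 -2.3  2.5] M [-0.64   0.187 -0.044] w 0.513 t 20.75
  tilt [0.015 0.009]
```

View pics/s10.png

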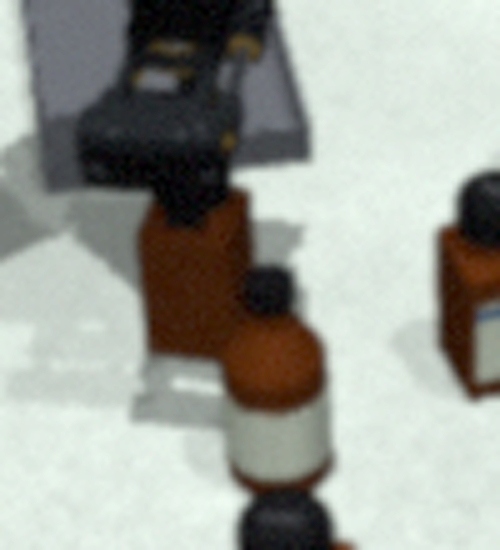

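Request:
servo_tool --deltas '[{"slide": [0,0,0],"spin": 1},{"slide": [0,0,0],"spin": 1}]'

```text
time_s: 20.95
tcp_pos: [0.4498, 0.0313, 0.1006]
ee_rot: [[0.815, -0.579, 0.014], [-0.579, -0.815, 0.009], [0.006, -0.015, -1.0]]
wrist_force: [0.4, -2.1, -0.1]
gripper_width: 0.507
```

```bash
python3 -c "
from h import *
for i in range(3):
  c=cap('side'); s=sense(); print(s['gripper_width'],s['wrist_force'].round(1),s['moment'].round(2))
zoom(c,220,150,320,260,5,'s11')
planG((.4505,.031),.102,2)
"
```

```text
0.5105230855941226 [ 0.2 -2.  -0.1] [-0.43 -0.1   0.01]
0.5084357126117985 [-0.6 -2.1 -0.6] [-0.4   0.01  0.  ]
0.5101638620408067 [-0.6 -1.8 -0.1] [-0.43 -0.03  0.02]
slide/row [ 0.018 -0.008 -0.028] rows 2 pos [0.4498 0.0314 0.1006] xdir deg -34.9 j [ 24.7  12.8 -33.4  -0.2 -42.9  30.6] F [-0.6 -1.8 -0.1] M [-0.434 -0.03   0.022] w 0.51 t 21.1
  tilt [0.014 0.009]
```

View pics/s11.png

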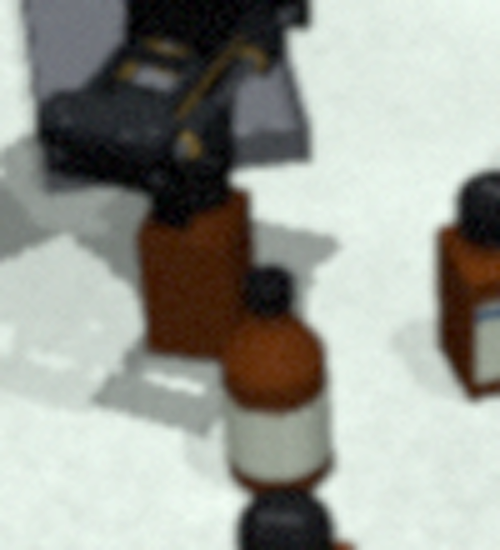

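Request:
servo_tool --deltas '[{"slide": [0,0,0],"spin": 1},{"slide": [0,0,0],"spin": 1},{"slide": [0,0,0],"spin": 1}]'

```text
time_s: 21.4
tcp_pos: [0.4501, 0.0314, 0.1006]
ee_rot: [[0.513, -0.859, 0.015], [-0.859, -0.513, 0.009], [-0.0, -0.017, -1.0]]
wrist_force: [0.4, 1.2, -1.7]
gripper_width: 0.504
```

```bash
python3 -c "
from h import *
s=sense(); print(s['gripper_width'],s['wrist_force'].round(1),s['moment'].round(2))
c=cap('side')
zoom(c,220,150,320,260,5,'s12')
planG((.4505,.031),.102,2)
"
```

```text
0.5036429160058055 [ 0.4  1.2 -1.7] [ 0.42 -0.27  0.07]
slide/row [ 0.012 -0.009 -0.028] rows 2 pos [0.4501 0.0315 0.1006] xdir deg -59.4 j [ 24.7  12.8 -33.4  -0.2 -42.9   6.1] F [ 0.7  0.9 -0.8] M [ 0.274 -0.151  0.022] w 0.507 t 21.45
  tilt [0.015 0.009]
```

View pics/s12.png

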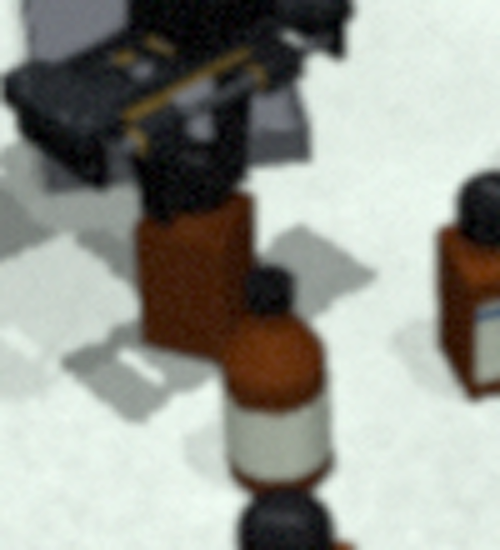

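Request:
servo_tool --deltas '[{"slide": [0,0,0],"spin": 1}]'

```text
time_s: 21.55
tcp_pos: [0.4506, 0.032, 0.1006]
ee_rot: [[0.385, -0.923, 0.016], [-0.923, -0.385, 0.01], [-0.003, -0.019, -1.0]]
wrist_force: [0.7, 1.8, -1.5]
gripper_width: 0.507
```

```bash
python3 -c "
from h import *
s=sense(); print(s['gripper_width'],s['wrist_force'].round(1),s['moment'].round(2))
c=cap('side')
zoom(c,220,150,320,260,5,'s13')
planG((.4505,.031),.102,2)
"
```

```text
0.5072290161353692 [ 0.7  1.8 -1.5] [ 0.28 -0.28  0.01]
slide/row [ 0.017  0.003 -0.028] rows 2 pos [0.4507 0.032  0.1006] xdir deg -67.7 j [ 24.7  12.8 -33.3  -0.2 -42.8  -2.2] F [ 0.5 -0.  -1.4] M [ 0.202 -0.23  -0.028] w 0.51 t 21.6
  tilt [0.016 0.01 ]
```

View pics/s13.png

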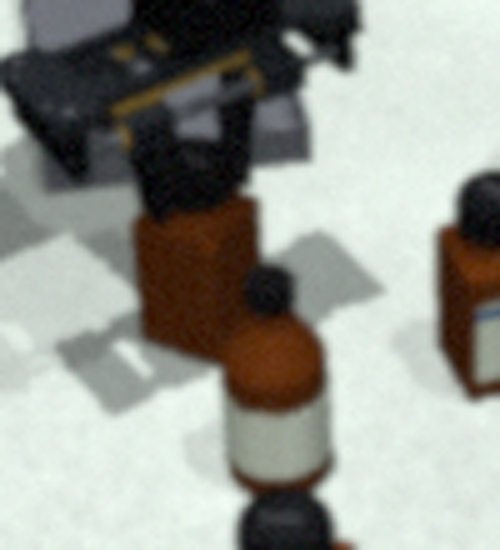

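Request:
servo_tool --deltas '[{"slide": [0,0,-0.1],"spin": 0}]' --gripper 0

```text
time_s: 21.7
tcp_pos: [0.4496, 0.0318, 0.1025]
ee_rot: [[0.385, -0.923, 0.014], [-0.923, -0.385, 0.01], [-0.004, -0.016, -1.0]]
wrist_force: [-0.8, -0.8, 0.6]
gripper_width: 0.546
```

```bash
python3 -c "
from h import *
for i in range(10): c=cap('side')
zoom(c,230,170,300,240,8,'s14')
zoom(cap('top'),260,220,340,290,8,'t14')
planG((.4505,.031),.102,2)
"
```

```text
slide/row [0.016 0.002 0.022] rows 2 pos [0.4506 0.0319 0.1031] xdir deg -67.7 j [ 24.7  12.6 -33.2  -0.2 -43.2  -2.2] F [ 0.4 -0.5 -0. ] M [ 0.057 -0.01  -0.028] w 0.97 t 22.25
  tilt [0.016 0.01 ]
```

View pics/s14.png

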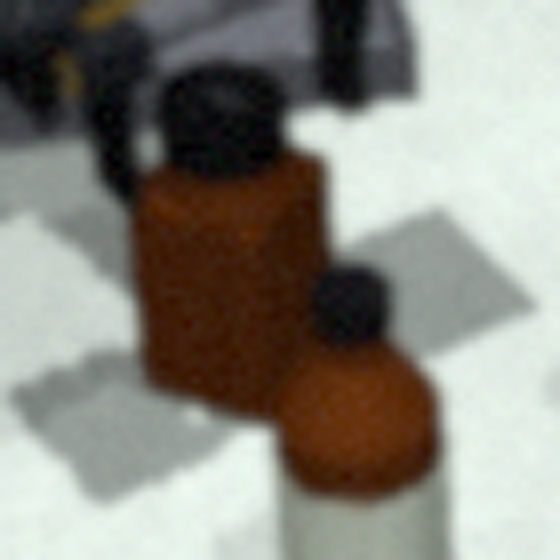

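View pics/t14.png

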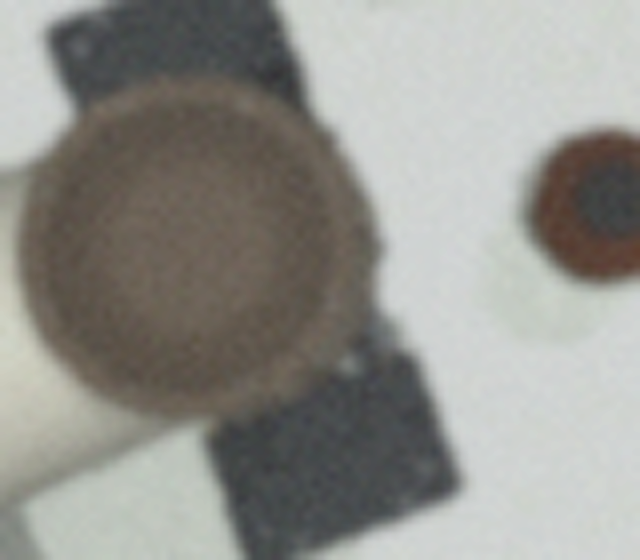

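```bash
python3 -c "
from h import *
c=optics.capture('side')
f=lambda p:(230+p[0]/8-.44,170+p[1]/8-.44)
A,B=onz(c,[f((150,380)),f((255,415))],0.0);L,F,Rr=onz(c,[f((138,195)),f((272,215)),f((328,160))],.092)
a=lambda p,q: np.degrees(np.arctan2(*(q-p)[[1,0]]))
print(A,B,a(A,B),np.hypot(*(B-A)[:2])); print(L,F,Rr,a(L,F),a(F,Rr),np.hypot(*(F-L)[:2]),np.hypot(*(Rr-F)[:2]),(L+Rr)/2, a(L,Rr),np.hypot(*(Rr-L)[:2]))
for y in (40,45,50,55,60):
  for z in (0,.092):
    k=[np.array([.4505,.031])+.0396*np.array([np.cos(np.radians(y+d)),np.sin(np.radians(y+d))]) for d in (45,135,225,315)]
    p=proj(c,[(*q,z) for q in k]); print(y,z,((p-[230,170]+.44)*8).round(0).tolist())
"
```

```text
[4.13923113e-01 3.48808032e-02 1.11022302e-16] [0.44850502 0.0071448  0.        ] -38.7309400847673 0.044330508662049885
[0.41563236 0.0273098  0.092     ] [0.4597396  0.00564839 0.092     ] [0.4838967  0.03208591 0.092     ] -26.156011765625692 47.58071385478082 0.04913924737026773 0.035812115863858816 [0.44976453 0.02969785 0.092     ] 4.002173104673007 0.06843121604724313
40 0 [[244.0, 303.0], [142.0, 382.0], [258.0, 444.0], [358.0, 362.0]]
40 0.092 [[228.0, 108.0], [122.0, 185.0], [242.0, 245.0], [347.0, 165.0]]
45 0 [[235.0, 305.0], [143.0, 388.0], [267.0, 443.0], [357.0, 356.0]]
45 0.092 [[219.0, 109.0], [123.0, 191.0], [252.0, 244.0], [346.0, 159.0]]
50 0 [[226.0, 306.0], [145.0, 394.0], [277.0, 441.0], [355.0, 350.0]]
50 0.092 [[209.0, 110.0], [125.0, 196.0], [262.0, 242.0], [344.0, 154.0]]
55 0 [[217.0, 308.0], [147.0, 400.0], [286.0, 439.0], [352.0, 345.0]]
55 0.092 [[200.0, 112.0], [127.0, 202.0], [271.0, 240.0], [341.0, 148.0]]
60 0 [[208.0, 311.0], [151.0, 406.0], [295.0, 436.0], [349.0, 339.0]]
60 0.092 [[191.0, 115.0], [131.0, 208.0], [281.0, 237.0], [337.0, 143.0]]
```

Request:
servo_tool --deltas '[{"slide": [0.03,0,0],"spin": -1},{"slide": [0.0,0,0],"spin": -1},{"slide": [0,0,0.3],"spin": -1},{"slide": [0,0,0.6],"spin": -0.2},{"slide": [0,0,0.6],"spin": 0}]' --gripper 0

```text
time_s: 22.8
tcp_pos: [0.4536, 0.0324, 0.0667]
ee_rot: [[0.756, -0.654, 0.022], [-0.654, -0.756, 0.012], [0.009, -0.024, -1.0]]
wrist_force: [-0.8, -0.4, -0.5]
gripper_width: 0.998
```

```bash
python3 -c "
from h import *
c=cap('side');c=cap('side');planG((.450,.0305),.064,1)
zoom(c,220,150,320,260,5,'s15')
"
```

```text
slide/row [-0.025  0.077  0.055] rows 1 pos [0.452  0.0317 0.0654] xdir deg -40.9 j [ 24.6  16.2 -35.5  -0.2 -37.1  24.7] F [-1.  -0.   0.2] M [-0.068  0.063  0.019] w 0.999 t 22.9
  tilt [0.017 0.01 ]
```

View pics/s15.png

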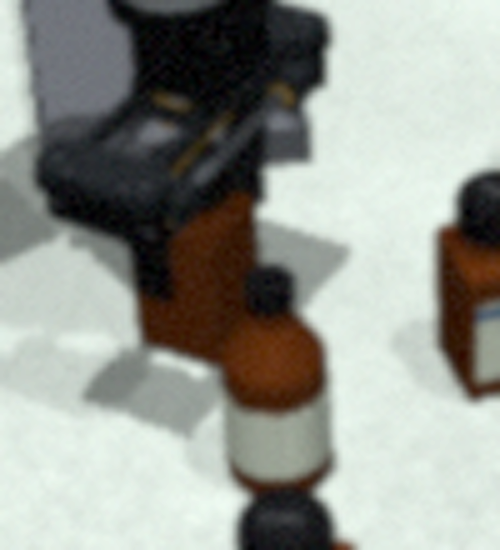

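Fingers straddle the body at z≈0.065, yaw matching. Close on the body.

Request:
servo_tool --deltas '[{"slide": [0,0.05,0],"spin": 0}]' --gripper 255

```text
time_s: 23.0
tcp_pos: [0.4515, 0.0309, 0.0656]
ee_rot: [[0.756, -0.655, 0.018], [-0.655, -0.756, 0.01], [0.007, -0.019, -1.0]]
wrist_force: [0.2, 0.2, 0.5]
gripper_width: 0.964
```

```bash
python3 -c "
from h import *
for i in range(9): c=cap('side'); s=sense(); print(round(s['gripper_width'],3),end=' ')
planG((.450,.0305),.16,4)
plan((.46,.365,.16),9)
"
```

```text
0.931 0.898 0.853 0.811 0.766 0.724 0.676 0.643 0.642 slide/row [-0.    -0.013 -0.943] rows 4 pos [0.4512 0.0307 0.0657] xdir deg -40.9 j [ 24.5  16.  -35.7  -0.2 -37.1  24.7] F [-1.  -0.9  1.7] M [-0.172  0.208 -0.061] w 0.642 t 23.45
  tilt [0.017 0.01 ]
slide/row [-0.941 -1.156 -0.403] rows 9 pos [0.4512 0.0307 0.0657] xdir deg -40.9 j [ 24.5  16.  -35.7  -0.2 -37.1  24.7] F [-1.  -0.9  1.7] M [-0.172  0.208 -0.061] w 0.642 t 23.45
```

Request:
servo_tool --deltas '[{"slide": [0,0,-0.4],"spin": 0},{"slide": [0,0,-1],"spin": 0},{"slide": [-0.5,-0.6,-0.8],"spin": 0},{"slide": [-0.8,-0.98,-0.3],"spin": 0},{"slide": [-0.8,-0.98,0],"spin": 0},{"slide": [-0.8,-0.98,0],"spin": 0},{"slide": [-0.8,-0.98,0],"spin": 0},{"slide": [-0.8,-0.98,0],"spin": 0},{"slide": [-0.8,-0.98,0],"spin": 0},{"slide": [-0.8,-0.98,0],"spin": 0}]' --gripper 255

```text
time_s: 24.45
tcp_pos: [0.4489, 0.2727, 0.1303]
ee_rot: [[0.747, -0.665, -0.001], [-0.665, -0.747, 0.006], [-0.005, -0.004, -1.0]]
wrist_force: [0.0, -0.2, -4.1]
gripper_width: 0.642
```

```bash
python3 -c "
from h import *
c=cap('side');planG((.46,.365),.11,4)
zoom(c,180,50,340,250,3,'s16')
"
```

```text
slide/row [-0.507 -0.713  0.217] rows 4 pos [0.4508 0.278  0.1307] xdir deg -41.5 j [ 49.1  17.7 -20.6  -0.4 -51.2  -0.3] F [ 3.2  3.3 -3.9] M [ 0.328 -0.976 -0.025] w 0.641 t 24.5
  tilt [0.003 0.011]
```

View pics/s16.png

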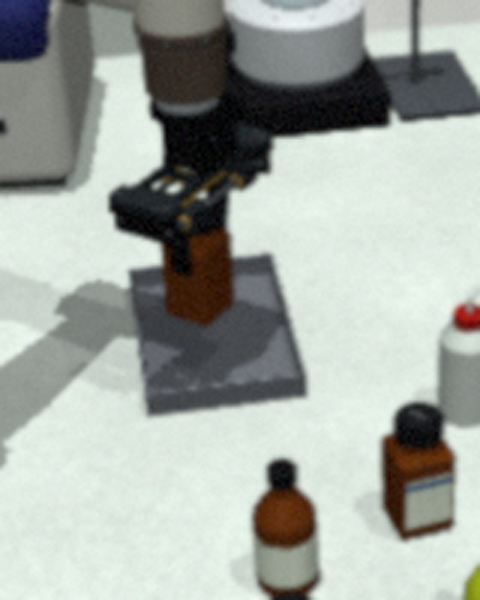

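Request:
servo_tool --deltas '[{"slide": [-0.52,-0.75,0.2],"spin": 0},{"slide": [-0.52,-0.75,0.3],"spin": 0},{"slide": [-0.52,-0.75,0.3],"spin": 0},{"slide": [-0.45,-0.6,0.4],"spin": 0},{"slide": [0,0,0.5],"spin": 0}]'

```text
time_s: 25.0
tcp_pos: [0.4577, 0.3687, 0.0872]
ee_rot: [[0.75, -0.661, -0.001], [-0.661, -0.75, 0.01], [-0.008, -0.007, -1.0]]
wrist_force: [-0.4, -0.7, -4.7]
gripper_width: 0.642
```

```bash
python3 -c "
from h import *
c=cap('side');c=cap('side');planG((.46,.365),.07,1)
"
```

```text
slide/row [ 0.125 -0.133  0.591] rows 1 pos [0.4554 0.3646 0.0848] xdir deg -41.5 j [ 54.3  25.7 -15.3  -0.6 -49.1  -5.5] F [-0.7 -0.  -5. ] M [-0.166  0.102 -0.05 ] w 0.638 t 25.1
  tilt [-0.008  0.003]
```

Request:
servo_tool --deltas '[{"slide": [0.1,-0.1,0.35],"spin": 0},{"slide": [0,0,0.2],"spin": 0},{"slide": [0,0,0.12],"spin": 0}]'

```text
time_s: 25.4
tcp_pos: [0.4591, 0.3631, 0.0704]
ee_rot: [[0.748, -0.663, -0.007], [-0.663, -0.748, 0.002], [-0.007, 0.003, -1.0]]
wrist_force: [-11.9, -2.0, 23.6]
gripper_width: 0.641
```

```bash
python3 -c "
from h import *
c=cap('side');planG((.46,.365),.07,1)
zoom(c,180,50,340,250,3,'s17')
"
```

```text
slide/row [-0.024 -0.082  0.017] rows 1 pos [0.4589 0.3631 0.0704] xdir deg -41.6 j [ 54.   26.9 -15.8  -0.6 -47.4  -5.1] F [-6.1 -1.2  6. ] M [-0.371  1.671  0.003] w 0.643 t 25.45
  tilt [-0.008  0.003]
```

Request:
servo_tool --deltas '[{"slide": [0,0,0],"spin": 0}]' --gripper 0

```text
time_s: 25.55
tcp_pos: [0.4592, 0.3629, 0.0719]
ee_rot: [[0.748, -0.663, -0.006], [-0.663, -0.748, 0.004], [-0.007, 0.001, -1.0]]
wrist_force: [-0.9, -0.2, -1.4]
gripper_width: 0.676
```

```bash
python3 -c "
from h import *
for i in range(6): c=cap('side')
planG((.46,.365),.15,3)
zoom(c,180,50,340,250,3,'s17')
"
```

```text
slide/row [-0.019 -0.021 -1.057] rows 3 pos [0.4594 0.3632 0.0707] xdir deg -41.6 j [ 53.9  26.9 -15.8  -0.6 -47.4  -5.1] F [ 0.2 -0.3  0.6] M [ 0.009 -0.05   0.042] w 0.916 t 25.85
  tilt [-0.007  0.003]
```

View pics/s17.png

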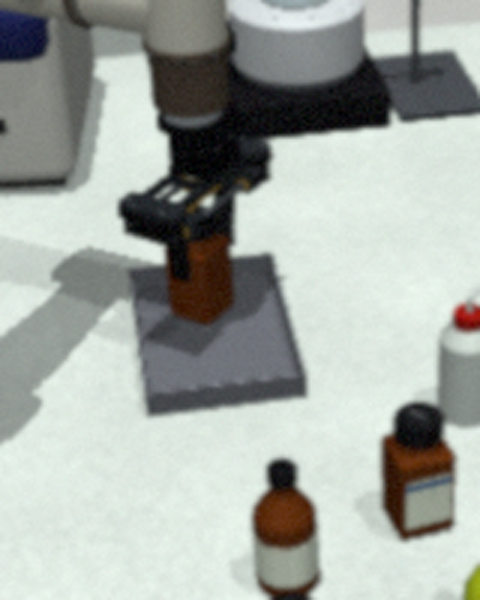

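Request:
servo_tool --deltas '[{"slide": [0,0,-1],"spin": 0},{"slide": [0,0,-1],"spin": 0},{"slide": [0.2,0.1,-1],"spin": 0},{"slide": [1,0.53,-0.6],"spin": 0},{"slide": [1,0.53,-0.3],"spin": 0},{"slide": [1,0.53,0],"spin": 0},{"slide": [1,0.53,0],"spin": 0},{"slide": [1,0.53,0],"spin": 0},{"slide": [1,0.53,0],"spin": 0},{"slide": [1,0.53,0],"spin": 0}]'

```text
time_s: 26.85
tcp_pos: [0.536, 0.1692, 0.1715]
ee_rot: [[0.753, -0.658, -0.001], [-0.658, -0.753, 0.004], [-0.004, -0.002, -1.0]]
wrist_force: [1.1, 0.1, 0.0]
gripper_width: 0.996
```

```bash
python3 -c "
from h import *
planG((.608,-.0345),.15,7)
c=cap('top');zoom(c,180,160,360,290,4,'t18')
"
```

```text
slide/row [1.076 0.606 0.118] rows 7 pos [0.536  0.1692 0.1715] xdir deg -41.2 j [ 33.9  18.4 -12.7  -0.3 -58.8  15.1] F [1.1 0.1 0. ] M [ 0.081 -0.089 -0.036] w 0.996 t 26.85
  tilt [-0.001  0.004]
```

View pics/t18.png

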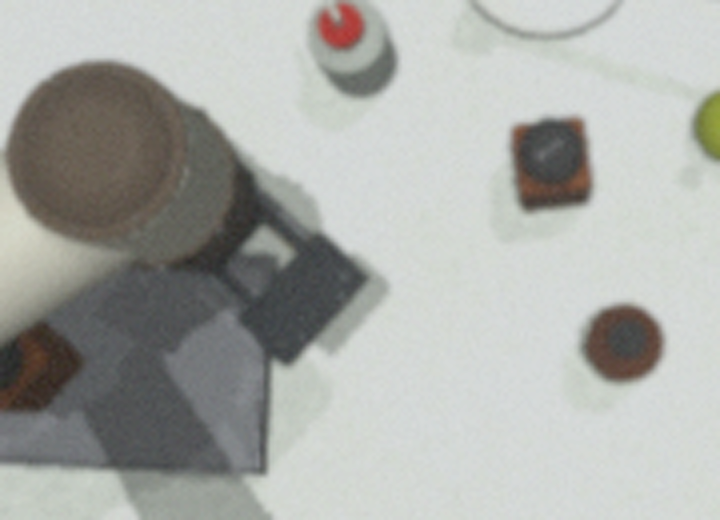

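Request:
servo_tool --deltas '[{"slide": [1,0.57,0.1],"spin": 0},{"slide": [1,0.57,0.1],"spin": 0},{"slide": [1,0.57,0.1],"spin": 0},{"slide": [1,0.57,0.1],"spin": 0},{"slide": [1,0.57,0.1],"spin": 0},{"slide": [1,0.57,0.1],"spin": 0},{"slide": [1,0.5,0.1],"spin": 0}]'

```text
time_s: 27.6
tcp_pos: [0.6069, -0.0288, 0.153]
ee_rot: [[0.752, -0.659, 0.001], [-0.659, -0.752, 0.003], [-0.001, -0.003, -1.0]]
wrist_force: [-0.3, 0.5, 0.4]
gripper_width: 0.996
```

```bash
python3 -c "
from h import *
c=cap('side');c=cap('side');c=cap('side')
planG((.6085,-.0345),.1015,2)
zoom(c,260,140,380,270,5,'s18')
"
```

```text
slide/row [0.101 0.061 1.02 ] rows 2 pos [ 0.6067 -0.0289  0.1525] xdir deg -41.4 j [ 12.4  23.6  -7.7  -0.2 -58.7  36.3] F [0.4 0.2 0.4] M [0.072 0.044 0.018] w 1.0 t 27.75
  tilt [0.    0.003]
```

View pics/s18.png

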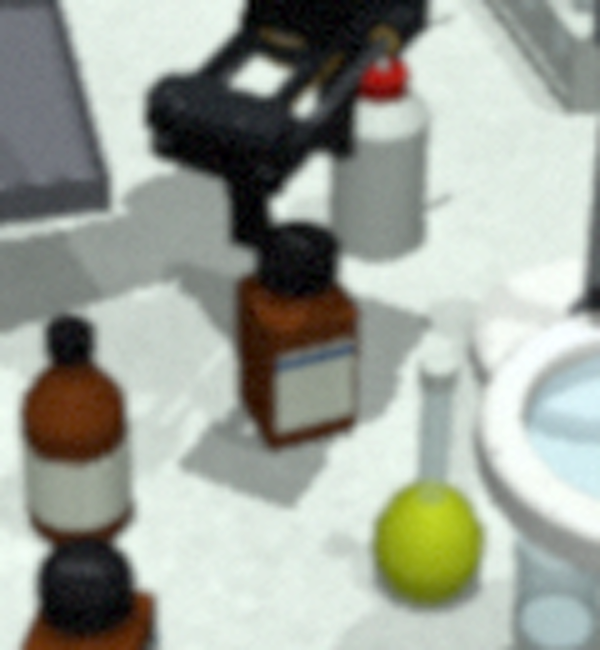

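Request:
servo_tool --deltas '[{"slide": [0.1,0.06,0.7],"spin": 0},{"slide": [0.1,0.06,0.7],"spin": 0},{"slide": [0.0,0.0,0.65],"spin": 0}]'

```text
time_s: 28.05
tcp_pos: [0.6107, -0.0323, 0.1032]
ee_rot: [[0.752, -0.659, 0.008], [-0.659, -0.752, 0.004], [0.004, -0.008, -1.0]]
wrist_force: [0.4, 0.7, -0.1]
gripper_width: 0.997
```

```bash
python3 -c "
from h import *
c=cap('side');c=cap('side')
planG((.6085,-.0345),.1015,1)
"
```

```text
slide/row [ 0.053  0.07  -0.015] rows 1 pos [ 0.6087 -0.0322  0.1011] xdir deg -41.3 j [ 12.1  26.7 -10.9  -0.2 -52.2  36.8] F [-0.2  0.2 -0.4] M [ 0.009  0.031 -0.004] w 0.998 t 28.15
  tilt [0.002 0.003]
```

Request:
servo_tool --deltas '[{"slide": [0.05,0.07,0],"spin": 0}]' --gripper 255

```text
time_s: 28.25
tcp_pos: [0.6088, -0.0336, 0.1017]
ee_rot: [[0.753, -0.658, 0.003], [-0.658, -0.753, 0.003], [0.0, -0.004, -1.0]]
wrist_force: [1.0, -0.1, 0.8]
gripper_width: 0.969
```

```bash
python3 -c "
from h import *
for i in range(12): c=cap('side')
print(sense()['wrist_force'])
planG((.6085,-.0345),.1015,1)
zoom(c,260,140,380,270,5,'s19')
"
```

```text
[-1.61309449 -0.91658276  0.97164933]
slide/row [ 0.002 -0.016 -0.009] rows 1 pos [ 0.6082 -0.0347  0.1013] xdir deg -41.3 j [ 11.9  26.7 -10.9  -0.2 -52.3  37. ] F [-1.6 -0.9  1. ] M [-0.309  0.2   -0.009] w 0.514 t 28.85
  tilt [0.002 0.003]
```

Request:
servo_tool --deltas '[{"slide": [0,0,0],"spin": 1},{"slide": [0,0,0],"spin": 1}]'

```text
time_s: 29.05
tcp_pos: [0.6087, -0.0343, 0.1013]
ee_rot: [[0.533, -0.846, 0.003], [-0.846, -0.533, 0.004], [-0.002, -0.005, -1.0]]
wrist_force: [-0.7, 0.3, -0.2]
gripper_width: 0.509
```

```bash
python3 -c "
from h import *
print(sense()['moment'],sense()['wrist_force'])
c=cap('side')
planG((.6085,-.0345),.1015,1)
zoom(c,260,140,380,270,5,'s20')
a=cv2.imread('pics/s19.png');b=cv2.imread('pics/s20.png');cv2.imwrite('pics/s1920.png',np.hstack([a[200:500,100:480],b[200:500,100:480]]))
"
```

```text
[ 0.19941994 -0.1105402  -0.00729199] [-0.69343586  0.2848018  -0.20790087]
slide/row [-0.     0.004 -0.011] rows 1 pos [ 0.6086 -0.0344  0.1012] xdir deg -58.0 j [ 11.9  26.7 -10.9  -0.2 -52.2  20.3] F [ 0.8  0.1 -0.3] M [ 0.074 -0.124 -0.058] w 0.513 t 29.1
  tilt [0.003 0.004]
```

View pics/s1920.png

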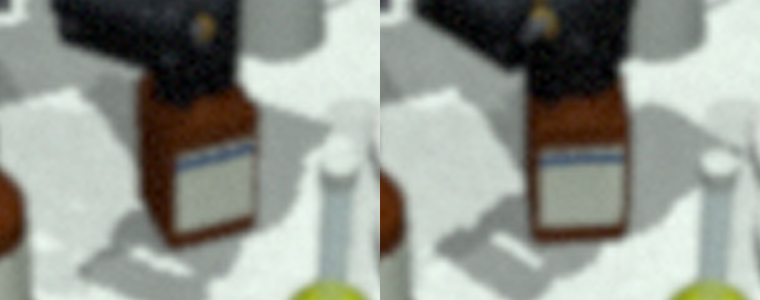

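Request:
servo_tool --deltas '[{"slide": [0,0,0],"spin": 0}]' --gripper 0

```text
time_s: 29.2
tcp_pos: [0.6087, -0.0343, 0.1013]
ee_rot: [[0.532, -0.847, 0.003], [-0.847, -0.532, 0.004], [-0.002, -0.005, -1.0]]
wrist_force: [-0.8, -0.6, 1.1]
gripper_width: 0.544
```

```bash
python3 -c "
from h import *
for i in range(5): c=cap('side')
planG((.6085,-.0345),.1015,1)
plan((.4527,-.252,.175),10)
"
```

```text
slide/row [-0.001  0.004 -0.009] rows 1 pos [ 0.6087 -0.0344  0.1013] xdir deg -57.9 j [ 11.9  26.7 -10.9  -0.2 -52.2  20.3] F [-0.7  0.2  0.5] M [0.013 0.045 0.041] w 0.743 t 29.45
  tilt [0.003 0.004]
slide/row [ 0.406  0.989 -0.3  ] rows 10 pos [ 0.6087 -0.0344  0.1013] xdir deg -57.9 j [ 11.9  26.7 -10.9  -0.2 -52.2  20.3] F [-0.7  0.2  0.5] M [0.013 0.045 0.041] w 0.743 t 29.45
```

Request:
servo_tool --deltas '[{"slide": [0,0,-1],"spin": 0},{"slide": [0,0,-1],"spin": 0},{"slide": [0.2,0.5,-0.9],"spin": 0},{"slide": [0.42,1,0],"spin": 0},{"slide": [0.42,1,0],"spin": 0},{"slide": [0.42,1,0],"spin": 0},{"slide": [0.42,1,0],"spin": 0},{"slide": [0.42,1,0],"spin": 0},{"slide": [0.42,1,0],"spin": 0},{"slide": [0.42,1,0.2],"spin": 0}]'

```text
time_s: 30.45
tcp_pos: [0.4906, -0.2051, 0.1717]
ee_rot: [[0.544, -0.839, 0.006], [-0.839, -0.544, 0.002], [0.002, -0.006, -1.0]]
wrist_force: [0.5, -0.2, 0.0]
gripper_width: 1.001
```

```bash
python3 -c "
from h import *
planG((.4530,-.252),.14,2)
c=cap('top');zoom(c,270,170,430,290,5,'t21')
"
```

```text
slide/row [0.376 1.143 0.628] rows 2 pos [ 0.4906 -0.2051  0.1717] xdir deg -57.0 j [ -5.3  15.4 -17.1  -0.2 -57.2  38.4] F [ 0.5 -0.2  0. ] M [0.004 0.003 0.016] w 1.001 t 30.45
  tilt [0.006 0.002]
```

View pics/t21.png

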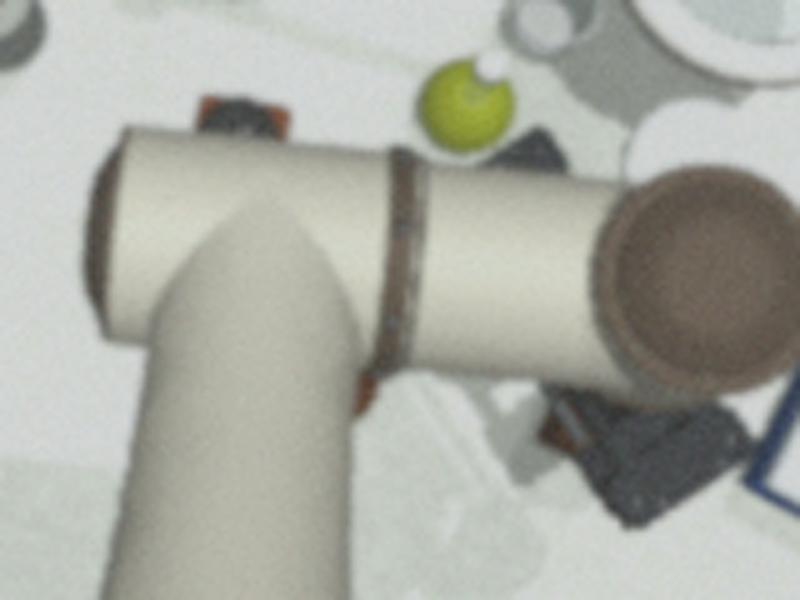

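Request:
servo_tool --deltas '[{"slide": [0.3,0.95,0.2],"spin": 0},{"slide": [0.3,0.9,0.3],"spin": 0},{"slide": [0.15,0.4,0.3],"spin": 0}]'

```text
time_s: 30.8
tcp_pos: [0.4495, -0.2551, 0.1507]
ee_rot: [[0.544, -0.839, 0.005], [-0.839, -0.544, 0.002], [0.001, -0.005, -1.0]]
wrist_force: [0.7, -0.8, 0.1]
gripper_width: 1.0
```

```bash
python3 -c "
from h import *
c=cap('side');c=cap('side');c=cap('side')
planG((.4530,-.252),.1015,2)
zoom(c,230,190,350,310,5,'s22')
"
```

```text
slide/row [-0.008 -0.067  0.979] rows 2 pos [ 0.4503 -0.2543  0.1505] xdir deg -57.1 j [-11.6  15.4 -20.6  -0.2 -53.8  44.6] F [ 0.3  0.3 -0. ] M [ 0.026 -0.036  0.022] w 1.0 t 30.95
  tilt [0.004 0.002]
```

View pics/s22.png

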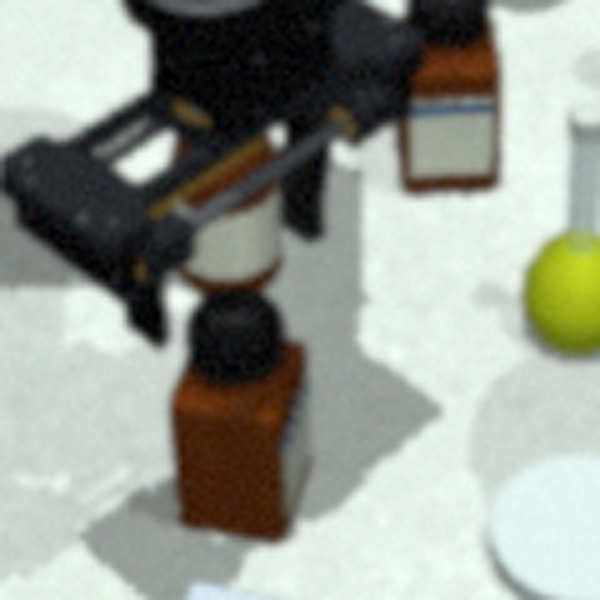

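Request:
servo_tool --deltas '[{"slide": [0,-0.06,0.7],"spin": 0},{"slide": [0,-0.06,0.7],"spin": 0},{"slide": [0.0,0.0,0.6],"spin": 0}]'

```text
time_s: 31.25
tcp_pos: [0.4588, -0.2517, 0.1029]
ee_rot: [[0.547, -0.837, 0.014], [-0.837, -0.547, -0.001], [0.008, -0.011, -1.0]]
wrist_force: [-0.1, 0.0, 0.2]
gripper_width: 0.999
```

```bash
python3 -c "
from h import *
c=cap('side');c=cap('side')
planG((.4530,-.252),.1015,1)
zoom(c,230,190,350,310,5,'s23')
"
```

```text
slide/row [-0.061  0.148 -0.006] rows 1 pos [ 0.4571 -0.2512  0.1014] xdir deg -56.9 j [-11.   19.1 -23.6  -0.2 -46.8  44.3] F [ 0.8 -0.8 -0.3] M [0.098 0.058 0.016] w 1.0 t 31.35
  tilt [0.009 0.001]
```

View pics/s23.png

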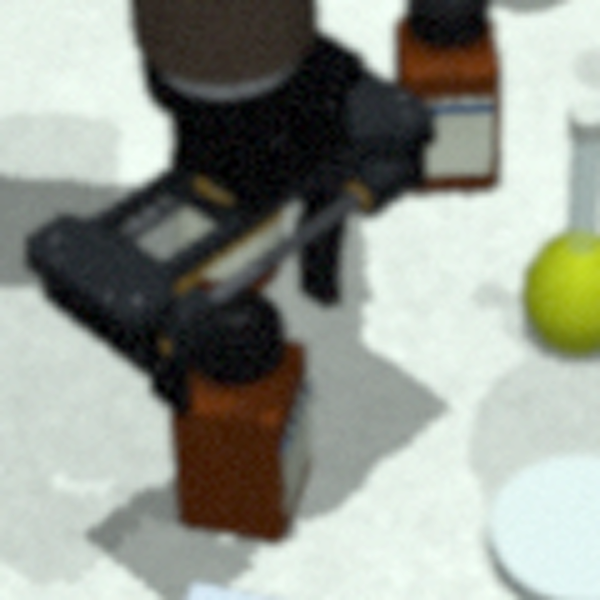

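Request:
servo_tool --deltas '[{"slide": [-0.06,0.15,0],"spin": 0}]' --gripper 255

```text
time_s: 31.45
tcp_pos: [0.4544, -0.2517, 0.1019]
ee_rot: [[0.548, -0.836, 0.01], [-0.836, -0.548, 0.0], [0.005, -0.008, -1.0]]
wrist_force: [-0.5, 0.1, 0.2]
gripper_width: 0.961
```

```bash
python3 -c "
from h import *
for i in range(12): c=cap('side')
planG((.4530,-.252),.1015,1)
zoom(c,230,190,350,310,5,'s24')
"
```

```text
slide/row [ 0.007 -0.029  0.001] rows 1 pos [ 0.4524 -0.2522  0.1015] xdir deg -56.9 j [-11.2  18.8 -24.1  -0.2 -46.7  44.5] F [-1.9 -1.5  2.3] M [-0.329  0.692 -0.007] w 0.506 t 32.05
  tilt [0.007 0.001]
```

Request:
servo_tool --deltas '[{"slide": [0,0,0],"spin": 1},{"slide": [0,0,0],"spin": 1}]'

```text
time_s: 32.25
tcp_pos: [0.4525, -0.2523, 0.1015]
ee_rot: [[0.285, -0.958, 0.008], [-0.958, -0.285, 0.001], [0.002, -0.008, -1.0]]
wrist_force: [-0.1, 0.7, -0.7]
gripper_width: 0.508
```

```bash
python3 -c "
from h import *
print(sense()['moment'],sense()['wrist_force'])
c=cap('side')
planG((.4530,-.252),.1015,1)
zoom(c,230,190,350,310,5,'s25')
a=cv2.imread('pics/s24.png');b=cv2.imread('pics/s25.png');cv2.imwrite('pics/s2425.png',np.hstack([a[250:590,80:450],b[250:590,80:450]]))
"
```

```text
[ 0.09945904 -0.12617094  0.00552092] [-0.12459573  0.71340713 -0.69545973]
slide/row [-0.005 -0.028 -0.003] rows 1 pos [ 0.4525 -0.2523  0.1014] xdir deg -73.6 j [-11.3  18.8 -24.1  -0.2 -46.7  27.7] F [-0.1 -0.8 -0.1] M [ 0.126 -0.127  0.027] w 0.513 t 32.3
  tilt [0.008 0.001]
```

View pics/s2425.png

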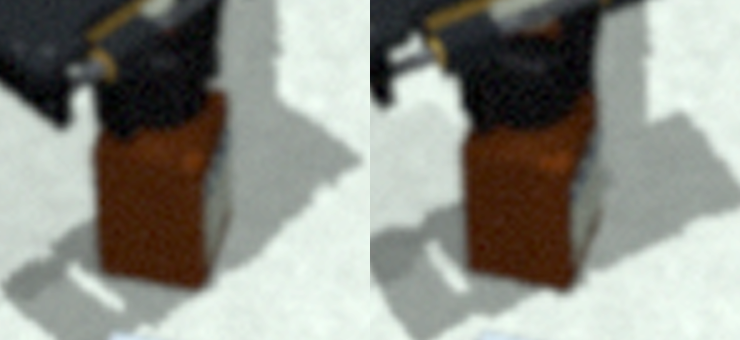

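Request:
servo_tool --deltas '[{"slide": [0,0,0],"spin": 1},{"slide": [0,0,0],"spin": 1},{"slide": [0,0,0],"spin": 1}]'

```text
time_s: 32.6
tcp_pos: [0.4532, -0.2522, 0.1014]
ee_rot: [[-0.141, -0.99, 0.01], [-0.99, 0.141, 0.001], [-0.003, -0.01, -1.0]]
wrist_force: [0.7, 1.0, -0.7]
gripper_width: 0.505
```

```bash
python3 -c "
from h import *
c=cap('side')
planG((.4530,-.252),.1015,1)
zoom(c,230,190,350,310,5,'s26')
a=cv2.imread('pics/s24.png');b=cv2.imread('pics/s26.png');cv2.imwrite('pics/s2426.png',np.hstack([a[250:590,80:450],b[250:590,80:450]]))
"
```

```text
slide/row [-0.006  0.008 -0.006] rows 1 pos [ 0.4534 -0.2521  0.1013] xdir deg -98.4 j [-11.3  18.8 -24.1  -0.3 -46.5   3.1] F [ 0.5  1.  -0.2] M [ 0.351 -0.159 -0.04 ] w 0.515 t 32.65
  tilt [0.011 0.001]
```

View pics/s2426.png

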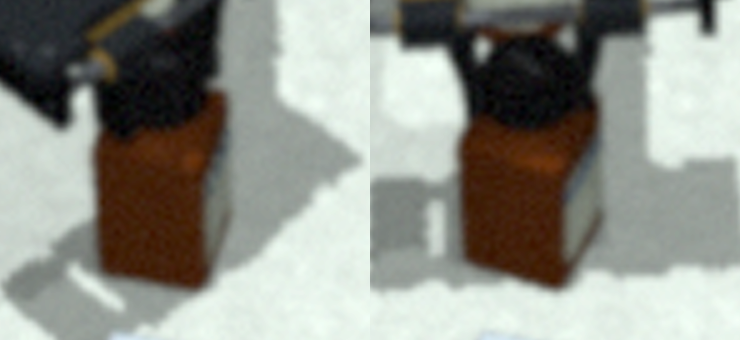

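Request:
servo_tool --deltas '[{"slide": [0,0,0],"spin": 1}]'

```text
time_s: 32.75
tcp_pos: [0.454, -0.252, 0.1013]
ee_rot: [[-0.281, -0.96, 0.012], [-0.96, 0.281, 0.001], [-0.005, -0.011, -1.0]]
wrist_force: [0.0, 0.7, -1.1]
gripper_width: 0.509
```

```bash
python3 -c "
from h import *
c=cap('side')
planG((.4530,-.252),.1015,1)
zoom(c,230,190,350,310,5,'s27')
a=cv2.imread('pics/s26.png');b=cv2.imread('pics/s27.png');cv2.imwrite('pics/s2627.png',np.hstack([a[250:590,80:450],b[250:590,80:450]]))
"
```

```text
slide/row [ 0.008  0.03  -0.008] rows 1 pos [ 0.454  -0.252   0.1013] xdir deg -106.7 j [-11.2  18.8 -24.   -0.3 -46.5  -5.2] F [ 0.8  1.2 -0.9] M [ 0.184 -0.303  0.025] w 0.51 t 32.8
  tilt [0.012 0.001]
```

View pics/s2627.png

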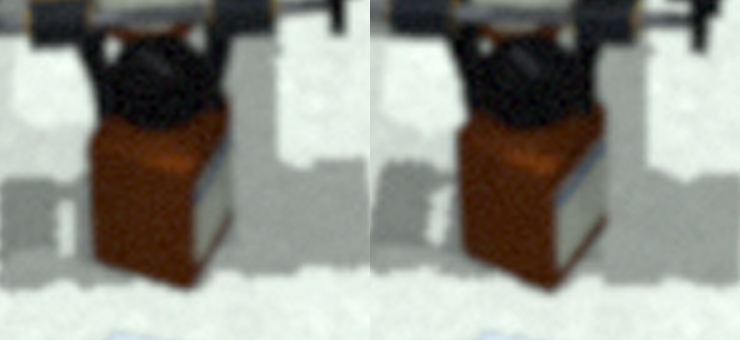

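Request:
servo_tool --deltas '[{"slide": [0,0,-0.05],"spin": 0}]' --gripper 0

```text
time_s: 32.9
tcp_pos: [0.4536, -0.2518, 0.1022]
ee_rot: [[-0.282, -0.959, 0.011], [-0.959, 0.282, 0.002], [-0.005, -0.01, -1.0]]
wrist_force: [-0.7, 0.6, 0.2]
gripper_width: 0.546
```

```bash
python3 -c "
from h import *
for i in range(8): c=cap('side')
f=lambda p:(230+p[0]/5-.4,190+p[1]/5-.4)
L,F,Rr=onz(c,[f((173,500)),f((262,540)),f((315,470))],0)
a=lambda p,q: np.degrees(np.arctan2(*(q-p)[[1,0]]))
print(L,F,Rr,a(L,F),a(F,Rr),a(L,Rr),np.hypot(*(F-L)[:2]),np.hypot(*(Rr-F)[:2]),(L+Rr)/2)
zoom(c,250,230,310,310,8,'s28')
planG((.4530,-.252),.065,2)
"
```

```text
[ 4.16171733e-01 -2.49041479e-01 -1.11022302e-16] [ 0.45485516 -0.28428907  0.        ] [ 0.48935163 -0.2455973   0.        ] -42.33917699775006 48.28071894487311 2.6946095816305906 0.052333546371083194 0.051836852046669005 [ 4.52761681e-01 -2.47319391e-01 -5.55111512e-17]
slide/row [0.007 0.025 0.753] rows 2 pos [ 0.4541 -0.2521  0.1026] xdir deg -106.6 j [-11.2  18.7 -24.   -0.3 -46.6  -5.2] F [-0.1 -0.3  0.6] M [0.113 0.039 0.022] w 0.874 t 33.3
  tilt [0.012 0.001]
```

View pics/s28.png

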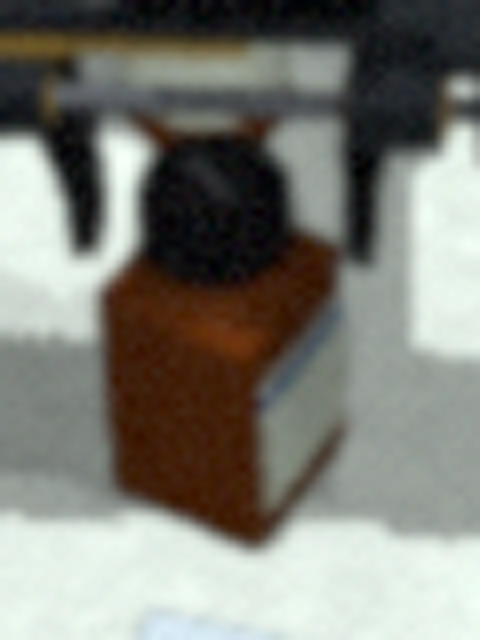

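Request:
servo_tool --deltas '[{"slide": [0,0,0],"spin": 1},{"slide": [0,0,0],"spin": 1},{"slide": [0,0,0.3],"spin": 1},{"slide": [0,0,0.6],"spin": 0.15},{"slide": [0,0,0.6],"spin": 0}]' --gripper 0

```text
time_s: 33.8
tcp_pos: [0.4569, -0.2529, 0.0669]
ee_rot: [[-0.677, -0.735, 0.019], [-0.736, 0.677, -0.001], [-0.012, -0.015, -1.0]]
wrist_force: [-0.7, -0.0, 0.2]
gripper_width: 0.996
```

```bash
python3 -c "
from h import *
c=cap('side');c=cap('side');planG((.453,-.252),.0655,1)
zoom(c,230,190,350,310,5,'s29')
"
```

```text
slide/row [ 0.04   0.068 -0.009] rows 1 pos [ 0.4552 -0.2524  0.0653] xdir deg -132.6 j [-11.2  21.8 -26.2  -0.3 -41.3 -31.2] F [-0.2 -0.4 -0.2] M [ 0.087 -0.045  0.037] w 0.999 t 33.9
  tilt [0.014 0.   ]
```

View pics/s29.png

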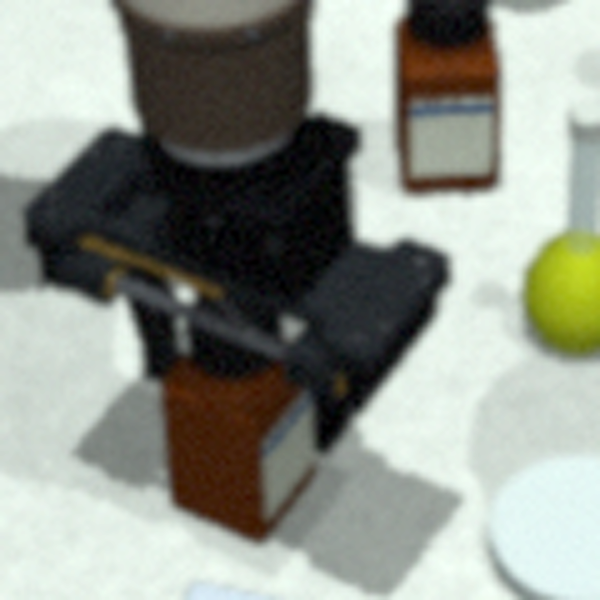

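Request:
servo_tool --deltas '[{"slide": [0.04,0.06,0],"spin": 0}]' --gripper 255

```text
time_s: 34.0
tcp_pos: [0.4538, -0.2523, 0.0656]
ee_rot: [[-0.677, -0.736, 0.014], [-0.736, 0.677, 0.0], [-0.01, -0.01, -1.0]]
wrist_force: [-0.3, 0.1, 0.7]
gripper_width: 0.963
```

```bash
python3 -c "
from h import *
for i in range(10): c=cap('side')
planG((.453,-.252),.0655,1)
plan((.46,.243,.15),20)
"
```

```text
slide/row [-0.002 -0.005  0.004] rows 1 pos [ 0.4531 -0.2519  0.0656] xdir deg -132.6 j [-11.2  21.6 -26.4  -0.3 -41.3 -31.2] F [-1.3  1.8  2.8] M [ 0.545  0.296 -0.036] w 0.643 t 34.5
  tilt [0.014 0.001]
slide/row [-0.739  0.659 -0.168] rows 20 pos [ 0.4531 -0.2519  0.0656] xdir deg -132.6 j [-11.2  21.6 -26.4  -0.3 -41.3 -31.2] F [-1.3  1.8  2.8] M [ 0.545  0.296 -0.036] w 0.643 t 34.5
```

Request:
servo_tool --deltas '[{"slide": [0,0,-0.4],"spin": 0},{"slide": [0,0,-1],"spin": 0},{"slide": [0,0,-1],"spin": 0},{"slide": [-0.3,0.27,-1],"spin": 0},{"slide": [-0.6,0.54,-1],"spin": 0},{"slide": [-0.9,0.81,-1],"spin": 0},{"slide": [-1,0.9,-1],"spin": 0},{"slide": [-1,0.9,-0.4],"spin": 0},{"slide": [-1,0.9,0],"spin": 0},{"slide": [-1,0.9,0],"spin": 0}]' --gripper 255

```text
time_s: 35.5
tcp_pos: [0.4494, -0.0524, 0.2409]
ee_rot: [[-0.686, -0.727, 0.005], [-0.727, 0.686, 0.009], [-0.009, 0.003, -1.0]]
wrist_force: [0.7, 0.5, -4.2]
gripper_width: 0.643
```

```bash
python3 -c "
from h import *
planG((.46,.243),.16,8)
c=cap('side');zoom(c,180,50,340,250,3,'s30')
"
```

```text
slide/row [-1.107  0.974  0.417] rows 8 pos [ 0.4494 -0.0524  0.2409] xdir deg -133.3 j [ 13.7   4.  -20.6  -0.5 -65.  -56.9] F [ 0.7  0.5 -4.2] M [ 0.006 -0.184 -0.033] w 0.643 t 35.5
  tilt [0.005 0.009]
```

View pics/s30.png

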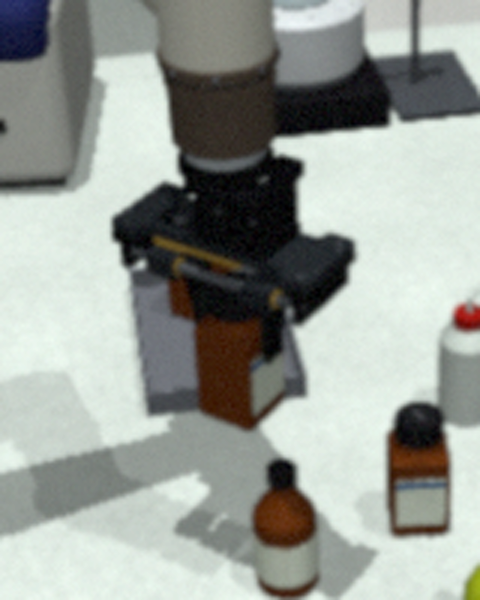

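Request:
servo_tool --deltas '[{"slide": [-1,0.88,0.2],"spin": 0},{"slide": [-1,0.88,0.3],"spin": 0},{"slide": [-1,0.88,0.4],"spin": 0},{"slide": [-1,0.88,0.5],"spin": 0},{"slide": [-1,0.88,0.5],"spin": 0},{"slide": [-1,0.88,0.5],"spin": 0},{"slide": [-1,0.88,0.5],"spin": 0},{"slide": [-0.7,0.6,0.3],"spin": 0}]'

```text
time_s: 36.35
tcp_pos: [0.4548, 0.2164, 0.1622]
ee_rot: [[-0.686, -0.728, 0.005], [-0.727, 0.686, 0.013], [-0.013, 0.005, -1.0]]
wrist_force: [-0.3, -0.1, -4.1]
gripper_width: 0.642
```

```bash
python3 -c "
from h import *
c=cap('side');c=cap('side')
planG((.46,.243),.09,2)
c=cap('side');zoom(c,180,50,340,250,3,'s31')
"
```

```text
slide/row [-0.435  0.277  1.443] rows 2 pos [0.455  0.217  0.1618] xdir deg -133.2 j [ 43.8  13.3 -21.6  -0.4 -54.4 -86.8] F [-0.2 -1.1 -4.8] M [ 0.009 -0.077  0.027] w 0.638 t 36.45
  tilt [0.005 0.012]
```

View pics/s31.png

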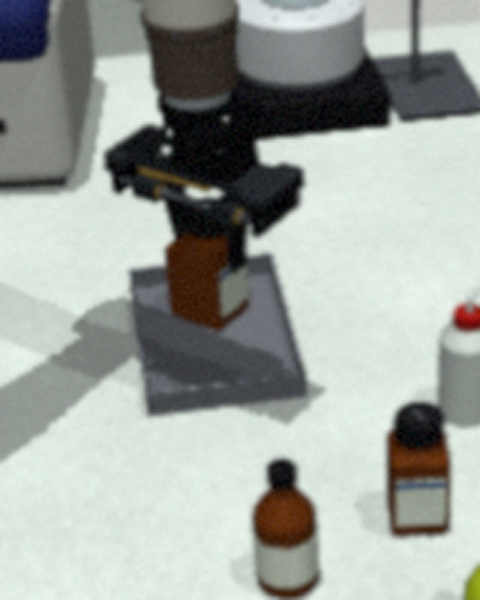

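Request:
servo_tool --deltas '[{"slide": [-0.4,0.26,0.7],"spin": 0},{"slide": [-0.4,0.26,0.8],"spin": 0},{"slide": [0,0,0.8],"spin": 0},{"slide": [0,0,0.6],"spin": 0}]'

```text
time_s: 36.9
tcp_pos: [0.4609, 0.239, 0.0918]
ee_rot: [[-0.687, -0.727, 0.009], [-0.727, 0.687, 0.016], [-0.018, 0.004, -1.0]]
wrist_force: [0.2, -0.0, -4.3]
gripper_width: 0.641
```

```bash
python3 -c "
from h import *
c=cap('side');c=cap('side')
planG((.46,.241),.07,1)
c=cap('side');zoom(c,180,50,340,250,3,'s32')
"
```

```text
slide/row [-0.081  0.081  0.836] rows 1 pos [0.4601 0.2381 0.0909] xdir deg -133.4 j [ 45.2  19.5 -24.9  -0.4 -44.8 -88.3] F [ 0.3  0.1 -4.2] M [-0.017 -0.05  -0.026] w 0.644 t 37.0
  tilt [0.006 0.013]
```

View pics/s32.png

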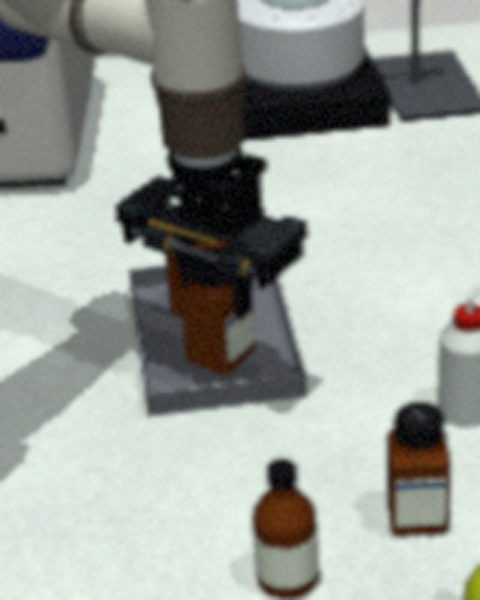

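Request:
servo_tool --deltas '[{"slide": [-0.05,0.05,0.5],"spin": 0},{"slide": [0,0,0.22],"spin": 0},{"slide": [0,0,0.1],"spin": 0}]'

```text
time_s: 37.35
tcp_pos: [0.463, 0.2414, 0.0735]
ee_rot: [[-0.687, -0.726, 0.014], [-0.726, 0.688, 0.019], [-0.023, 0.003, -1.0]]
wrist_force: [-0.1, 0.5, -3.6]
gripper_width: 0.642
```

```bash
python3 -c "
from h import *
c=cap('side');planG((.46,.241),.07,1)
"
```

```text
slide/row [0.066 0.074 0.123] rows 1 pos [0.4627 0.2412 0.0731] xdir deg -133.4 j [ 45.2  21.  -25.8  -0.3 -41.9 -88.4] F [-0.8 -0.1 -4.1] M [-0.033 -0.066  0.016] w 0.643 t 37.4
  tilt [0.013 0.018]
```

Request:
servo_tool --deltas '[{"slide": [0,0,0.15],"spin": 0},{"slide": [0,0,0.08],"spin": 0}]'

```text
time_s: 37.6
tcp_pos: [0.4639, 0.2425, 0.0697]
ee_rot: [[-0.686, -0.727, 0.016], [-0.727, 0.687, 0.02], [-0.025, 0.002, -1.0]]
wrist_force: [-8.1, 0.4, 15.5]
gripper_width: 0.642
```

```bash
python3 -c "
from h import *
c=cap('side');planG((.46,.241),.07,1)
"
```

```text
slide/row [ 0.127  0.072 -0.016] rows 1 pos [0.4638 0.2424 0.0697] xdir deg -133.4 j [ 45.3  21.3 -26.   -0.3 -41.2 -88.4] F [-3.4  1.   6.1] M [-0.033  0.951 -0.023] w 0.641 t 37.65
  tilt [0.016 0.02 ]
```

Floor contact. Release, then rise.

Request:
servo_tool --deltas '[{"slide": [0,0,0],"spin": 0}]' --gripper 0

```text
time_s: 37.75
tcp_pos: [0.4643, 0.2431, 0.0707]
ee_rot: [[-0.686, -0.728, 0.017], [-0.727, 0.686, 0.021], [-0.027, 0.002, -1.0]]
wrist_force: [-0.0, -0.5, 0.3]
gripper_width: 0.68
```

```bash
python3 -c "
from h import *
for i in range(8): c=cap('side')
planG((.46,.241),.2,5);zoom(c,180,50,340,250,3,'s33')
"
```

```text
slide/row [-0.     0.018 -1.043] rows 5 pos [0.4639 0.2424 0.0697] xdir deg -133.4 j [ 45.3  21.4 -26.   -0.3 -41.2 -88.4] F [-0.2  0.3 -0.2] M [ 0.045 -0.104 -0.051] w 0.969 t 38.15
  tilt [0.016 0.02 ]
```

View pics/s33.png

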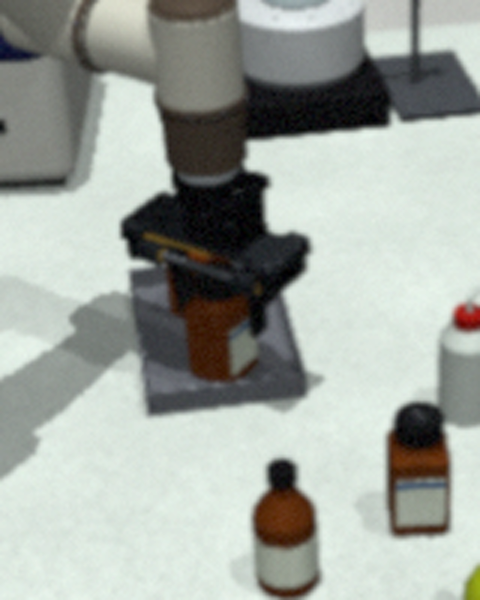

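Request:
servo_tool --deltas '[{"slide": [0,0,-0.6],"spin": 0},{"slide": [0,0,-1],"spin": 0},{"slide": [0,0,-1],"spin": 0},{"slide": [0,0,-1],"spin": 0},{"slide": [0,0,-1],"spin": 0},{"slide": [0,0,-1],"spin": 0},{"slide": [1,-0.9,-0.5],"spin": 0},{"slide": [1,-0.9,0],"spin": 0},{"slide": [1,-0.9,0],"spin": 0},{"slide": [1,-0.9,0],"spin": 0}]'

```text
time_s: 39.15
tcp_pos: [0.4592, 0.1034, 0.2252]
ee_rot: [[-0.682, -0.731, 0.016], [-0.731, 0.682, 0.018], [-0.024, 0.0, -1.0]]
wrist_force: [-0.5, 0.2, 0.2]
gripper_width: 1.005
```

Request:
servo_tool --deltas '[{"slide": [1,-0.9,0],"spin": 0},{"slide": [1,-0.9,0],"spin": 0},{"slide": [1,-0.9,0],"spin": 0},{"slide": [0.5,-0.4,0],"spin": 0}]'

```text
time_s: 39.55
tcp_pos: [0.4548, -0.0196, 0.2232]
ee_rot: [[-0.683, -0.731, 0.017], [-0.73, 0.683, 0.018], [-0.025, -0.0, -1.0]]
wrist_force: [0.6, 0.3, -0.2]
gripper_width: 1.0
```

```bash
python3 -c "
from h import *
for i in range(4): c=cap('side')
zoom(c,180,50,440,310,2.3,'s34');planG((.46,.1),.2,5)
c=cap('top');zoom(c,150,90,470,290,2.5,'t34')
"
```

```text
slide/row [-0.712  0.615  0.204] rows 5 pos [ 0.4554 -0.0176  0.2232] xdir deg -133.0 j [ 17.8   4.7 -22.3  -0.8 -61.6 -60.5] F [-0.1  0.1  0.1] M [ 0.094 -0.076 -0.029] w 1.003 t 39.75
  tilt [0.018 0.018]
```

View pics/s34.png

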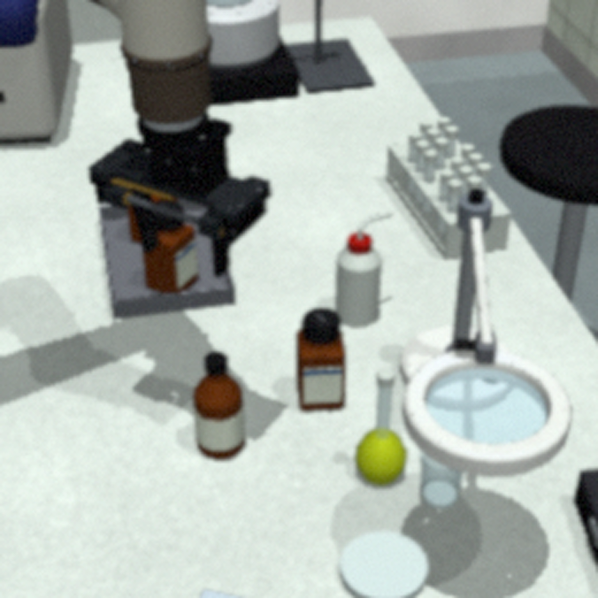

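View pics/t34.png

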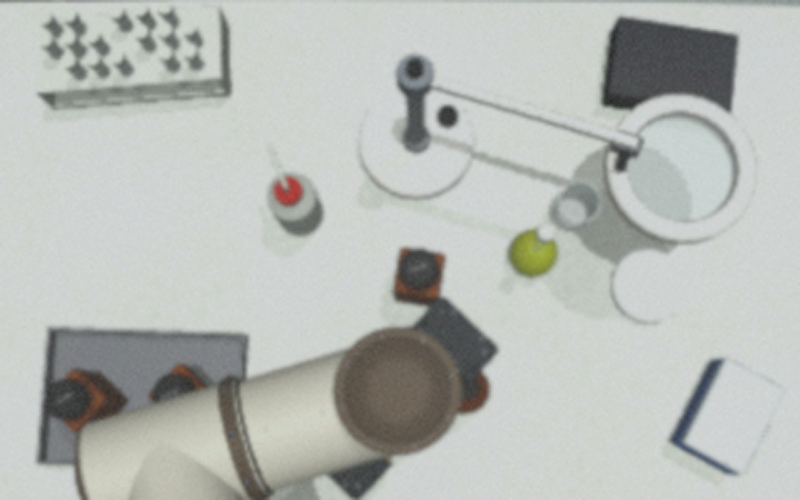

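Request:
servo_tool --deltas '[{"slide": [1,-0.9,-0.3],"spin": 0},{"slide": [1,-0.9,-0.3],"spin": 0},{"slide": [1,-0.9,-0.3],"spin": 0},{"slide": [1,-0.9,-0.3],"spin": 0},{"slide": [1,-0.9,-0.3],"spin": 0},{"slide": [1,-0.9,0],"spin": 0},{"slide": [0.6,-0.5,0],"spin": 0}]'

```text
time_s: 40.5
tcp_pos: [0.4565, -0.2376, 0.2582]
ee_rot: [[-0.666, -0.746, 0.02], [-0.746, 0.666, 0.018], [-0.027, -0.003, -1.0]]
wrist_force: [-0.4, 0.4, -0.5]
gripper_width: 1.002
```

```bash
python3 -c "
from h import *
for i in range(4): c=cap('side')
zoom(c,180,80,340,250,4,'s35');print(sense()['wrist_force'],sense()['tcp_pos'])
c=cap('top');zoom(c,150,190,350,300,4,'t35')
"
```

```text
[-0.38736323  0.1686321   0.70380911] [ 0.45611925 -0.23594466  0.25791147]
```

View pics/s35.png

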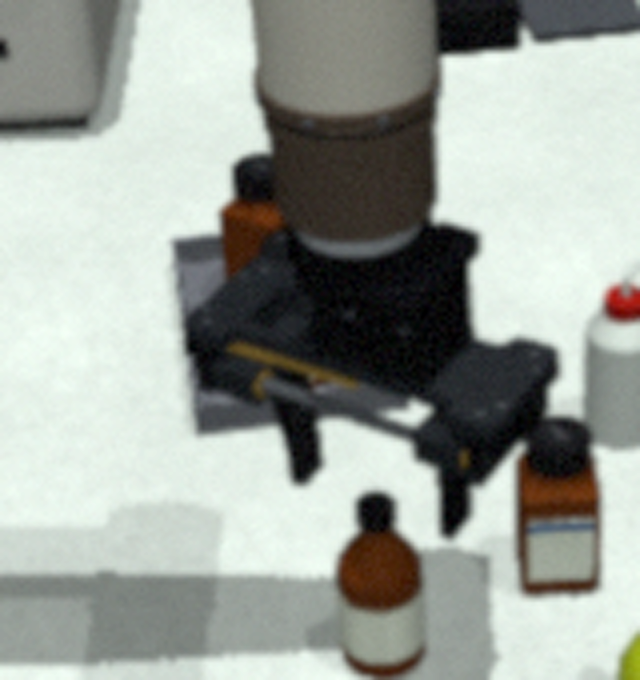

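View pics/t35.png

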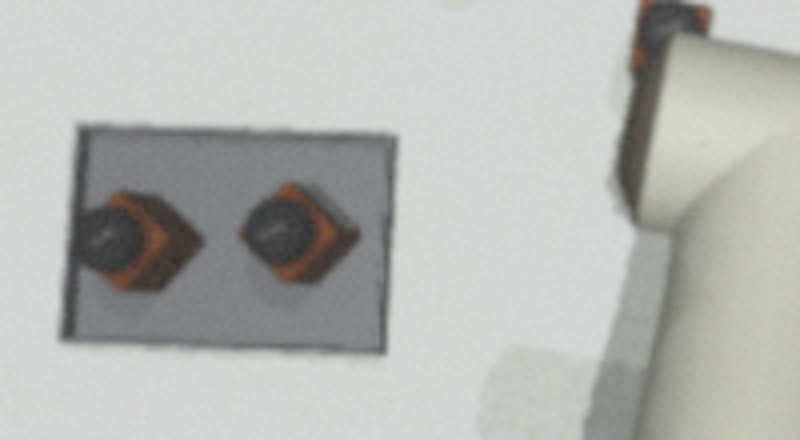

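```bash
python3 -c "
from h import *
c=cap('top');print(onz(c,[(177,249.4),(220,248)],.13).round(3)); print(r.finish_job(), sense()['time_s'])
"
```

```text
[[0.456 0.362 0.13 ]
 [0.462 0.239 0.13 ]]
the job is handed in; nothing more can be done
the job is handed in; nothing more can be done
```

The job is done and handed in at about 41 s of robot time, well inside the 72 s limit.

- **Lamp:** I swung it away from the tray first. The top camera put it at about 74°, and it was still there at the end.
- **Bottle near (0.45, 0.03):** The cap turned 16° while the body stayed still, so it was loose. I screwed it down until the body turned with it, confirmed with one more step. I then lifted it by its body and stood it in the tray.
- **Bottle near (0.45, -0.25):** This one was also loose. I screwed it home the same way, carried it by its body and stood it in the tray.
- **Bottle near (0.61, -0.035):** The body turned with the cap at once, by about 16°, so it was tight. I left it standing where it was, turned by that angle.

**Last checks:** Both tray bottles stand upright. Their cap centres are at (0.456, 0.362) and (0.462, 0.239), within about 4 mm of where I released them. The gripper was open and clear with no force reading. The other things looked unmoved in the last views. The arm hid the round bottle from above, so I saw that one upright only in the side view.

**What went wrong:** After the lamp push the tool tilted, and it kept drifting up to about 6°. I took this out three times by pressing the shut fingers against the fixed tray's walls. The first two went past level, and the third left about 0.4°. In one press the fingertips also hit the tray floor, at about 37 N sideways and 45 N upward. That is under the 120 N wrist limit, and only the fingertips were meant to be in contact.

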